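Stand the rolling board up to dry

ROBOT

A 6-joint arm with a two-finger parallel gripper is mounted at the origin on the work surface. World frame = base frame: x ahead of the robot, y to its left, z up, the work surface at z = 0. Lengths are in m, angles in degrees, forces in N, time in s.
With the tool pointing down it reaches from about 0.4 to 0.925 m from the base axis. Payload 3.4 kg.
Tool frame: the origin (TCP) lies midway between the tips of the shut fingers; the grasp point (between the pads) lies 19 mm behind it; z points along the fingers, y is the direction in which the jaws open and shut (so a half turn about z gives the same grasp; the last joint's range is limited). The gripper opens to 85 mm and grips with 20 to 120 N. Pads are 22 mm wide; open, the fingers measure 114 mm over their backs; the gripper's body (76 mm by 85 mm) begins 54 mm behind the grasp point. The pads swing forward as they close: fully open they stand 13 mm farther back than shut.
Start: joints at [72.909, 17.578, 86.31, -0, 76.112, -4.211], TCP at [0.128, 0.561, 0.231] pointing down, gripper open.
Joint ranges: [-179.03, 179.03], [-60, 130.46], [8.19, 133.38], [-81.62, 261.62], [5.75, 156.47], [-153.77, 153.77]. Speed limits (degrees/s): [147.25, 147.25, 180, 180, 180, 180].

INTERFACE

Orientations are given as [roll, pitch, yaw] about the fixed x, y, z axes, in that order (R = Rz(yaw) Ry(pitch) Rx(roll)).
In Python, from rig import bot gives the robot as it stands.
- The arm moves only by the tool move_arm, never from a script. Its argument "deltas" is a list that holds one entry, the list of rows, each a list of 7 numbers: the turn, a rotation vector about the tool's x, y, z in degrees, then the shift along the tool's x, y, z in cm, then the gripper command: -1 is shut, 1 is fully open, values between are in proportion. In form: [[[wx, wy, wz, dx, dy, dz, claw], ...]]. A call has 1 to 8 rows; each row is the pose to reach, as a shift and turn from the pose commanded when the call began, along the tool's axes at that moment; what a row does not reach only later rows make up. A row lasts 1/10 s, in which the tool goes at most 50 mm and 8.59 degrees, less where a joint would pass 70% of its speed; a pose out of reach is approached as far as the arm can. A call with a gripper value outside its range is refused whole. The fingers move at their own pace and stop on an object; "newtons" is the grip in N (left out, the last holds). Time passes only in rows, so rows that repeat a pose let the fingers close. It gives the time, the measured TCP pose, the force and the opening at its end, in the units of the state.
- bot.state(): the state, without advancing time (a new reading comes with each control period).
- bot.snapshot(name): name is "scene" or "top"; returns (picture, depth): 400x640x3 uint8, blue, green, red; 400x640 float32, m along the optical axis (not along the pixel's ray), 0 where there is no reading.
- bot.camera_info(name): a dict with "fx", "fy", "cx", "cy" (pixels), "extrinsics" (4x4, takes a point from camera to world coordinates). Camera axes: x right, y down, z forward; pixel columns grow to the right and rows downward; lengths in m; the calibration is good to about 2 mm. A picture is of the moment at which its call begins. camera_info takes no time and is no camera call.
- bot.sign_off(): hands the job in, once; it reports no verdict.
Trained networks look in the newest picture that a camera, given by its name, has taken for a name from the list of things; names that differ only in an ending like _2 or _b are one class to them, and where a whole thing is asked for, a point or a joint stands for the part that bears it (a point fixed in the world has none). Each returns a list of dicts, best first, with "confidence" (0 to 1); they miss things now and then, are a little off and sometimes report something else, mostly with a low value. They report only what shows in the picture. A call takes as long as a camera call. They do not tell look-alikes from the thing itself.
- bot.trace(camera, label): "mask" (400x640 bool, what is visible of it).
- bot.spot_point(camera, label): "location" ([x, y, z] in m, in world coordinates, good to about 4 mm: a listed point, or the origin of a listed thing).
The state is a dict: "time_s": time; "joint_positions": joint angles; "qvel": joint speeds; "joint_efforts": joint torques, N m; "eef_pos": TCP position; "ee_rot": TCP orientation; "wrist_force": force on the tool from outside, world axes, zero at the start; "ft_torque": the same for the moment, N m; "gripper_width": finger opening in m.
Only numpy, scipy, OpenCV 4.12 (cv2) and the standard library are available. Lean on these libraries where they do the work, as an engineer would, in place of code of your own. Each camera call takes 0.05 s, during which the arm holds its last target.

TASK

Tip the wooden rolling board up on the stone drying stand so that it stands upright on its long edge at the foot of the stand's wooden fence, about midway along it, leaning back against it; then set the steel block flat on the stone, square and touching or nearly touching the middle of the board's foot, so that the board cannot slip out. Push lightly: do not shift the stand, never drop the board off it, and leave everything else on the bench where it is.

Things in the scene. Friction and masses are not known exactly. Their poses are not given: they have to be found in the camera images.
- stand: Drying stand, loose, 2.4 kg. Stone base 125 (x) x 200 (y) x 32 mm (z) carrying a wooden fence 170 wide, 12 thick, 100 mm tall. Origin: centre of the base's underside; +x roughly to the robot's left. Base top at z = 32 mm, its open front edge (robot's right) at x = -62.5 mm; foot of the fence's front face at x = +27.5 mm, whence the face leans back to +x by 0.20 rad; the last 12 mm of stone before it dip 2.4 mm, square to it.
- board_mid (a point): Rolling board: flat wooden plate 120 (x) x 150 (y) x 12 mm (z), 0.16 kg. Point: its centre. Starts loose and flat on the stone base, axes roughly along the stand's, far (+x) edge 6 to 26 mm short of the fence, other (-x) edge overhanging the base's front by some 45 mm with 32 mm of air below; falls if that edge is pressed down. Tipped up, its z points to the fence.
- block_mid (a point): Keeper block, plain steel, 30 (x) x 60 (y) x 25 mm (z), 0.35 kg, starts flat on the bench left or right of the stand, its x roughly along the stand's. Point: its centre. Grip it over its 60 mm length.
- tin: Bystander: round flat aluminium tin, 56 mm across, 30 mm high, on the other side of the stand from the block. Origin: centre of underside.
- cup: Bystander: white coffee cup on a saucer, 132 mm across, 68 mm high. Origin: centre of underside.
- jar: Bystander: closed paste jar, 60 mm across, 70 mm high. Origin: centre of underside.
- knife: Bystander: flat broad knife with wooden handle, 220 mm long along x, 14 mm high. Origin: underside, where the blade meets the handle.
- rule: Bystander: steel rule 200 (x) x 25 x 4 mm. Origin: centre of underside.
- mould: Bystander: grooved wooden mould half 70 x 220 x 30 mm beyond the stand. Origin: centre of underside.
- brush: Bystander: small brush, 160 mm long, beyond the stand. Origin: underside.
Things that resemble listed ones, but are neither listed nor needed, are in the scene too. There is more than one size of the part that bears block_mid; the job needs the middle-sized.

How it is judged:
By the outcome, as a careful person would: the job done as asked, in the order asked, and still so for the second after the job is handed in, with the robot touching nothing.
It also fails if it takes over 72 s, if anything falls off the work surface, if the arm or the gripper's body presses on something with over 40 N, if the wrist force passes 120 N, or if a joint passes its speed limit or range.

## Working session

There is one attempt and no reset: what is moved stays moved. The work goes in short steps, Python scripts to look and compute and a tool call to move; the robot and the scene stay as the last step left them, time stands still between calls to the robot, and variables do not carry over. Pictures are saved under pics/ and viewed, and the job is handed in when it is done.

Besides the shell and the picture viewer there is one more tool, called after "Call:" as name([rows], argument=value, ...), one row to a line, values as JSON. move_arm: Moves the arm, as the interface text tells. Its arguments: {"type":"object","properties":{"deltas":{"type":"array","items":{"type":"array","items":{"type":"array","items":{"type":"number"}}}},"newtons":{"type":"number"}},"required":["deltas"]}

```bash
ls; mkdir -p pics; python3 - <<'E'
from rig import bot
import cv2,numpy as np
s=bot.state();print({k:np.round(v,3) for k,v in s.items()})
for n in("scene","top"):
    p,d=bot.snapshot(n);cv2.imwrite(f"pics/{n}0.png",p);np.save(f"pics/{n}0.npy",d)
    c=bot.camera_info(n);print(n,c)
for l in("stand","board_mid","block_mid","tin","cup","jar","knife","rule","mould","brush"):
    for n in("top","scene"):
        print(l,n,[(np.round(r["location"],3),round(r["confidence"],2)) for r in bot.spot_point(n,l)][:5])
E
```

```text
pics
{'time_s': np.float64(0.0), 'joint_positions': array([ 7.2909e+01,  1.7622e+01,  8.6383e+01, -2.0000e-03,  7.6111e+01,
       -4.2120e+00]), 'qvel': array([-0.07 ,  0.026, -0.046, -0.009,  0.075, -0.027]), 'joint_efforts': array([ 1.0000e-03, -4.5755e+01, -2.5190e+01,  0.0000e+00,  1.3000e-02,
       -0.0000e+00]), 'eef_pos': array([0.128, 0.56 , 0.23 ]), 'ee_rot': array([-1.79883e+02, -7.00000e-03,  1.67121e+02]), 'wrist_force': array([-0.224, -0.556, -0.831]), 'ft_torque': array([0.001, 0.029, 0.012]), 'gripper_width': np.float64(0.086)}
scene {'fx': 419.7247778821803, 'fy': 419.7247778821803, 'cx': 321.9003970478413, 'cy': 195.7084372678205, 'extrinsics': array([[ 0.26795522,  0.73864329, -0.61855161,  1.47142864],
       [ 0.96332915, -0.21476637,  0.16084888, -0.21323574],
       [-0.01403414, -0.63896909, -0.76910438,  1.15463886],
       [ 0.        ,  0.        ,  0.        ,  1.        ]])}
top {'fx': 430.2377262368011, 'fy': 430.2377262368011, 'cx': 324.35305328911204, 'cy': 197.4610143882139, 'extrinsics': array([[ 0.08715607, -0.97507782,  0.20402711,  0.33612347],
 
[... 712 characters left out ...]
]), 0.64)]
cup top [(array([0.689, 0.369, 0.002]), 0.7)]
cup scene [(array([0.69 , 0.369, 0.002]), 0.67)]
jar top [(array([ 0.682, -0.366, -0.001]), 0.71)]
jar scene [(array([ 0.677, -0.364,  0.001]), 0.9)]
knife top [(array([ 0.343, -0.43 ,  0.003]), 0.85)]
knife scene [(array([ 0.341, -0.433, -0.003]), 0.57), (array([ 0.743, -0.24 , -0.002]), 0.48)]
rule top [(array([0.416, 0.441, 0.001]), 0.64)]
rule scene [(array([0.423, 0.439, 0.001]), 0.61)]
mould top [(array([ 0.785, -0.008, -0.002]), 0.89), (array([0.69 , 0.372, 0.001]), 0.6)]
mould scene [(array([ 0.79 , -0.005,  0.002]), 0.89)]
brush top [(array([ 0.744, -0.24 ,  0.001]), 0.96)]
brush scene [(array([ 0.745, -0.241,  0.001]), 0.96)]
```

View pics/top0.png

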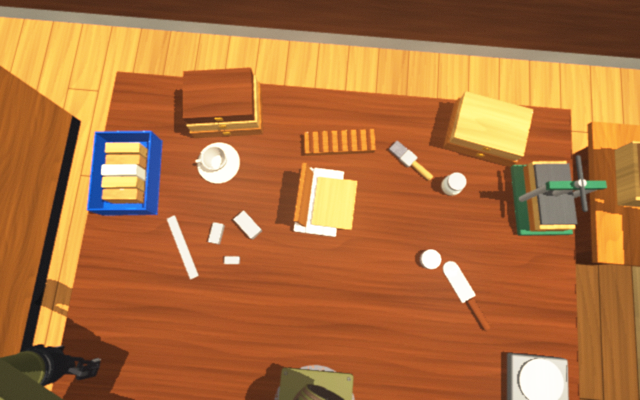

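View pics/scene0.png

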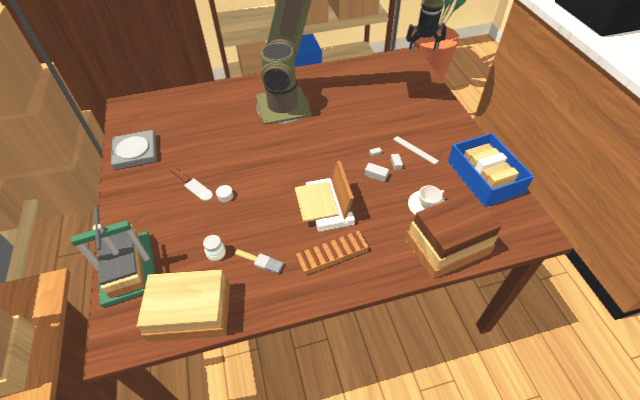

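```bash
cat > h.py <<'E'
import numpy as np,cv2
from rig import bot
def cloud(n,d):
    c=bot.camera_info(n);v,u=np.mgrid[0:d.shape[0],0:d.shape[1]]
    P=np.stack([(u-c["cx"])/c["fx"]*d,(v-c["cy"])/c["fy"]*d,d],-1)
    E=c["extrinsics"];W=P@E[:3,:3].T+E[:3,3];W[d<=0]=np.nan
    return W
def rect(pts): 
    r=cv2.minAreaRect((pts*1000).astype(np.float32)); return r, cv2.boxPoints(r)
E
python3 - <<'E'
from h import *
for n in("top","scene"):
    d=np.load(f"pics/{n}0.npy");p=cv2.imread(f"pics/{n}0.png");W=cloud(n,d)
    for nm,c,r in(("big",(.498,.242),.05),("mid?",(.466,.342),.05),("small",(.39,.283),.04)):
        m=(np.hypot(W[...,0]-c[0],W[...,1]-c[1])<r)&(W[...,2]>.006)
        top=m&(W[...,2]>np.nanpercentile(W[...,2][m],60)-.004)
        r_,b=rect(W[...,:2][top]);print(n,nm,m.sum(),"z",np.nanpercentile(W[...,2][m],[10,50,90]).round(4),np.round(r_[0],1),np.round(r_[1],1),round(r_[2],1))
    S=(W[...,0]>.45)&(W[...,0]<.72)&(W[...,1]>-.15)&(W[...,1]<.16)
    for nm,lo,hi in(("stone",.027,.037),("board",.040,.050),("fencehi",.11,.14)):
        m=S&(W[...,2]>lo)&(W[...,2]<hi);r_,b=rect(W[...,:2][m]);print(n,nm,m.sum(),np.median(W[...,2][m]).round(4),np.round(r_[0],1),np.round(r_[1],1),round(r_[2],1),b.round(0).tolist())
p=cv2.imread("pics/top0.png");a=cv2.resize(p[200:280,190:280],None,fx=4,fy=4);b=cv2.resize(p[150:250,280:370],None,fx=4,fy=4)
b=cv2.copyMakeBorder(b,0,0,0,0,0);a=cv2.copyMakeBorder(a,0,80,0,0,0);cv2.imwrite("pics/crop0.png",np.hstack([a,b]))
E
```

```text
top big 390 z [0.0275 0.0333 0.0369] [500.9 247.4] [80.  39.2] 47.8
top mid? 248 z [0.011  0.0251 0.0288] [468.3 340.1] [31.5 59.2] 81.3
top small 118 z [0.0116 0.0182 0.0218] [392.9 283.9] [21.1 41.9] 3.4
top stone 735 0.0321 [591.   17.8] [168.3 200.7] 87.3 [[487.0, -62.0], [687.0, -71.0], [695.0, 97.0], [495.0, 106.0]]
top board 1902 0.0446 [585.7  17.3] [167.2 190.4] 87.4 [[487.0, -62.0], [677.0, -70.0], [685.0, 97.0], [494.0, 105.0]]
top fencehi 361 0.1283 [593.   90.7] [ 16.1 168. ] 87.5 [[509.0, 86.0], [677.0, 79.0], [677.0, 95.0], [509.0, 102.0]]
scene big 282 z [0.0122 0.0315 0.0357] [501.1 246.3] [79.3 44.5] 47.8
scene mid? 135 z [0.0122 0.023  0.0278] [469.3 338.9] [32.  62.4] 82.2
scene small 66 z [0.0087 0.0164 0.02  ] [392.9 283.3] [26.4 43.7] 1.8
scene stone 501 0.0316 [591.8  16.6] [168.8 204.8] 87.7 [[486.0, -64.0], [691.0, -72.0], [698.0, 97.0], [493.0, 105.0]]
scene board 1207 0.0439 [594.1  16.1] [168.1 167.3] 87.7 [[507.0, -65.0], [674.0, -71.0], [681.0, 97.0], [514.0, 103.0]]
scene fencehi 245 0.1267 [596.6  89. ] [ 18.5 171.4] 87.8 [[511.0, 83.0], [682.0, 77.0], [683.0, 95.0], [511.0, 101.0]]
```

View pics/crop0.png

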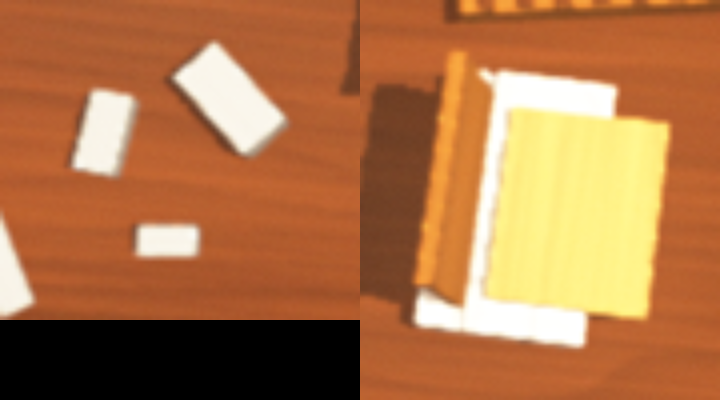

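```bash
python3 - <<'E'
from h import *
for n in("top","scene"):
    d=np.load(f"pics/{n}0.npy");p=cv2.imread(f"pics/{n}0.png");W=cloud(n,d)
    for l in("stand","board_mid","block_mid"):
        R=bot.trace(n,l)
        for k,r in enumerate(R):
            m=r["mask"].astype(bool)
            c=np.nanmean(W[m],0)
            print(n,l,round(r["confidence"],2),m.sum(),c.round(3))
            if k==0:np.save(f"pics/m_{n}_{l}.npy",m)
            if l=="board_mid" and k==0:
                Q=W[m];Q=Q[(Q[:,2]>.039)&(Q[:,2]<.049)];r_,b=rect(Q[:,:2]);print(" board rect",np.round(r_[0],1),np.round(r_[1],1),r_[2],b.round(0).tolist())
    a=np.radians(87.5);e=np.array([np.cos(a),np.sin(a)]);f=np.array([-e[1],e[0]])
    O=np.array([.592,.038])
    s=(W[...,:2]-O)@e;t=(W[...,:2]-O)@f;z=W[...,2]
    # fence front face
    m=(abs(t)<.08)&(z>.055)&(z<.115)&(s>.0)&(s<.07)
    A=np.c_[t[m],z[m]-.032,np.ones(m.sum())];co=np.linalg.lstsq(A,s[m],rcond=None)[0];
    for _ in range(3):
        res=s[m]-A@co;k=abs(res)<.003;co=np.linalg.lstsq(A[k],s[m][k],rcond=None)[0]
    print(n,"fence s=a t+b z+c",co.round(4),m.sum(),k.sum())
    m=(z>.027)&(z<.036)&(abs(t)<.12)&(abs(s)<.1)
    print("stone t range",np.percentile(t[m],[0.5,2,98,99.5]).round(4))
    mm=m&(t>.08);print("s ends +t",np.percentile(s[mm],[1,3,97,99]).round(4))
    mm=m&(t<-.08);print("s ends -t",np.percentile(s[mm],[1,3,97,99]).round(4))
E
```

```text
top stand 0.56 1709 [0.585 0.062 0.06 ]
top stand 0.44 1926 [ 0.587 -0.006  0.045]
top board_mid 0.74 1961 [ 0.587 -0.007  0.044]
 board rect [588.4  -6.5] [119.8 151.1] 87.43194580078125 [[510.0, -63.0], [661.0, -70.0], [667.0, 50.0], [516.0, 57.0]]
top block_mid 0.69 372 [0.499 0.244 0.031]
top block_mid 0.47 222 [0.467 0.337 0.024]
top block_mid 0.43 389 [ 0.673 -0.356  0.056]
top fence s=a t+b z+c [0.     0.205  0.0292] 298 298
stone t range [-0.1    -0.0985  0.0992  0.0998]
s ends +t [-0.0582 -0.0561  0.0601  0.0624]
s ends -t [-0.0591 -0.0576  0.0262  0.0289]
scene stand 0.59 1362 [0.624 0.06  0.058]
scene board_mid 0.56 1216 [ 0.594 -0.009  0.044]
 board rect [588.7  -8.7] [118.6 154. ] 87.00433349609375 [[509.0, -64.0], [662.0, -72.0], [669.0, 46.0], [515.0, 55.0]]
scene block_mid 0.86 303 [0.508 0.243 0.026]
scene block_mid 0.49 37 [0.399 0.277 0.015]
scene fence s=a t+b z+c [-0.0041  0.2094  0.0282] 289 284
stone t range [-0.1022 -0.1004  0.0992  0.1015]
s ends +t [-0.0596 -0.058   0.0251  0.0254]
s ends -t [-0.0604 -0.0585  0.0577  0.0606]
```

```bash
cat >> h.py <<'E'
from scipy.spatial.transform import Rotation as R
A0=np.radians(87.4);e=np.array([np.cos(A0),np.sin(A0),0]);f=np.array([-e[1],e[0],0]);Z=np.array([0,0,1.])
O=np.array([.592,.0393,0])
def Rt(phi):  # phi deg below horizontal
    p=np.radians(phi);return np.c_[f,np.sin(p)*e+np.cos(p)*Z,np.cos(p)*e-np.sin(p)*Z]
def stf(s,t,z): return O+s*e+t*f+z*Z
def log():
    s=bot.state();open("log.txt","a").write(repr([list(map(float,s["joint_positions"])),list(map(float,s["eef_pos"])),list(map(float,s["ee_rot"]))])+"\n")
    return s
def cur():
    s=log();return np.array(s["eef_pos"]),R.from_euler("xyz",s["ee_rot"],degrees=True)
def delta(p,M,p0=None,R0=None):
    if p0 is None:p0,R0=cur()
    M=R.from_matrix(M) if isinstance(M,np.ndarray) else M
    w=(R0.inv()*M).as_rotvec(degrees=True);d=R0.inv().apply(np.array(p)-p0)*100
    return w.round(1).tolist()+d.round(2).tolist()
def show():
    s=bot.state();print({k:np.round(s[k],3).tolist() for k in("time_s","joint_positions","eef_pos","ee_rot","wrist_force","gripper_width")})
E
python3 - <<'E'
from h import *
print(delta([.5,.3,.28],Rt(90)))
print(delta([.6,-.2,.26],Rt(90)))
E
```

```text
[0.0, -0.0, -10.3, -42.05, -17.11, -4.87]
[0.0, -0.0, -10.3, -62.95, -63.63, -2.87]
```

Call:
move_arm([
  [[0, 0, -10.3, -42, -17.1, -4.9, 1], [0, 0, -10.3, -42, -17.1, -4.9, 1], [0, 0, -10.3, -42, -17.1, -4.9, 1], [0, 0, -10.3, -42, -17.1, -4.9, 0], [0, 0, -10.3, -42, -17.1, -4.9, 0], [0, 0, -10.3, -42, -17.1, -4.9, 0], [0, 0, -10.3, -42, -17.1, -4.9, 0], [0, 0, -10.3, -45, -30, -4.9, 0]],
])

```text
time_s: 2.2
eef_pos: [0.4356, 0.3173, 0.2719]
ee_rot: [179.9, 0.2, 177.4]
wrist_force: [-0.6, -0.4, 0.9]
gripper_width: 0.0426
```

```bash
python3 - <<'E'
from h import *
show();print(delta([.6,-.22,.26],Rt(90)));print(delta([.6,-.22,.26],Rt(60)))
E
```

```text
{'time_s': 2.2, 'joint_positions': [31.584, 12.879, 87.039, -0.004, 79.84, -55.824], 'eef_pos': [0.436, 0.317, 0.272], 'ee_rot': [179.867, 0.202, 177.409], 'wrist_force': [-0.645, -0.402, 0.886], 'gripper_width': 0.043}
[0.1, 0.2, 0.0, -18.85, -52.93, 1.14]
[-29.9, 0.2, 0.1, -18.85, -52.93, 1.14]
```

Call:
move_arm([
  [[0, 0, 0, -5, -5, 0, 0], [0, 0, 0, -18, -30, 0, 0], [0, 0, 0, -18, -30, 0, 0], [0, 0, 0, -18, -30, 0, 0], [0, 0, 0, -18.8, -53, 0, 0], [0, 0, 0, -18.8, -53, 0, 0], [0, 0, 0, -18.8, -53, 0, 0], [-8, 0, 0, -18.8, -53, 0, 0]],
])

```text
time_s: 3.0
eef_pos: [0.5665, -0.0495, 0.272]
ee_rot: [171.8, 0.1, 177.8]
wrist_force: [2.0, 1.0, -0.6]
gripper_width: 0.0427
```

```bash
python3 - <<'E'
from h import *
show();print(delta([.6,-.25,.25],Rt(50)));
E
```

```text
{'time_s': 3.0, 'joint_positions': [-14.513, 15.932, 83.277, 8.101, 82.487, -103.493], 'eef_pos': [0.566, -0.049, 0.272], 'ee_rot': [171.809, 0.139, 177.79], 'wrist_force': [1.991, 1.032, -0.551], 'gripper_width': 0.043}
[-31.8, -0.0, 0.4, -4.12, -20.02, -0.65]
```

```bash
cat > fk.py <<'E'
import numpy as np
from scipy.spatial.transform import Rotation as R
from scipy.optimize import least_squares
def rot(q): return R.from_euler("ZYZYZ",[q[0],q[1]+q[2],q[3],q[4],q[5]+90],degrees=True)
def fk(q,P):
    a1,d1,c,a2,a3,L4,d6=P
    R1=R.from_euler("Z",q[0],degrees=True);R2=R1*R.from_euler("Y",q[1],degrees=True);R3=R1*R.from_euler("Y",q[1]+q[2],degrees=True);RT=rot(q)
    return R1.apply([a1,c,d1])+R2.apply([0,0,a2])+R3.apply([a3,0,L4])+RT.apply([0,0,d6])
def fit():
    L=[eval(l) for l in open("log.txt")]
    fun=lambda P:np.concatenate([fk(l[0],P)-l[1] for l in L]+[ (P-np.array([0,.3,.04,.4,0,.4,.2]))*1e-4])
    r=least_squares(fun,[0,.3,.04,.4,0,.4,.2]);return r.x,np.abs(r.fun).max(),L
E
python3 - <<'E'
from fk import *
P,m,L=fit();print(P.round(4),m)
for l in L: print(((rot(l[0]).inv()*R.from_euler("xyz",l[2],degrees=True)).magnitude()*57.3).round(2))
E
```

```text
Traceback (most recent call last):
  File "fk.py", line 12, in fit
    r=least_squares(fun,[0,.3,.04,.4,0,.4,.2]);return r.x,np.abs(r.fun).max(),L
  File "fk.py", line 11, in <lambda>
    fun=lambda P:np.concatenate([fk(l[0],P)-l[1] for l in L]+[ (P-np.array([0,.3,.04,.4,0,.4,.2]))*1e-4])
                                 ~~^^^^^^^^
  File "fk.py", line 7, in fk
    R1=R.from_euler("Z",q[0],degrees=True);R2=R1*R.from_euler("Y",q[1],degrees=True);R3=R1*R.from_euler("Y",q[1]+q[2],degrees=True);RT=rot(q)
                                                                                                                                       ~~~^^^
  File "fk.py", line 4, in rot
    def rot(q): return R.from_euler("ZYZYZ",[q[0],q[1]+q[2],q[3],q[4],q[5]+90],degrees=True)
                       ~~~~~~~~~~~~^^^^^^^^^^^^^^^^^^^^^^^^^^^^^^^^^^^^^^^^^^^^^^^^^^^^^^^^^
  File "scipy/spatial/transform/_rotation.pyx", line 1413, in scipy.spatial.transform._rotation.Rotation.from_euler
ValueError: Expected axis specification to be a non-empty string of upto 3 characters, got ZYZYZ
```

Call:
move_arm([
  [[-8, 0, 0, -4, -5, -0.5, 0], [-16, 0, 0, -4, -10, -0.5, 0], [-24, 0, 0, -4, -15, -0.5, 0], [-32, 0, 0, -4, -20, -0.5, 0], [-32, 0, 0, -4, -20, -0.5, 0], [-32, 0, 0, -4, -20, -0.5, 0]],
])

```text
time_s: 3.6
eef_pos: [0.5959, -0.2561, 0.2441]
ee_rot: [139.8, -0.3, 177.1]
wrist_force: [-0.3, -0.2, 1.1]
gripper_width: 0.0425
```

```bash
python3 - <<'E'
from h import *
show();log()
from fk import *
P,m,L=fit();print(P.round(4),m)
for l in L: print(((rot(l[0]).inv()*R.from_euler("xyz",l[2],degrees=True)).magnitude()*57.3).round(2))
E
```

```text
{'time_s': 3.6, 'joint_positions': [-43.409, 35.817, 65.487, 30.412, 105.298, -129.266], 'eef_pos': [0.596, -0.256, 0.244], 'ee_rot': [139.818, -0.283, 177.076], 'wrist_force': [-0.277, -0.208, 1.057], 'gripper_width': 0.042}Traceback (most recent call last):
  File "<stdin>", line 4, in <module>
  File "fk.py", line 12, in fit
    r=least_squares(fun,[0,.3,.04,.4,0,.4,.2]);return r.x,np.abs(r.fun).max(),L
    return func(*args, **kwargs)
    vector_fun = VectorFunction(
        fun_wrapped,
    ...<6 lines>...
        workers=workers
    )
    self._update_fun()
    ~~~~~~~~~~~~~~~~^^
    self.f = self.fun_wrapped(xp_copy(self.x))
             ~~~~~~~~~~~~~~~~^^^^^^^^^^^^^^^^^
    return np.atleast_1d(self.fun(x))
                         ~~~~~~~~^^^
    return self.f(x, *self.args, **self.kwargs)
           ~~~~~~^^^^^^^^^^^^^^^^^^^^^^^^^^^^^^
  File "fk.py", line 11, in <lambda>
    fun=lambda P:np.concatenate([fk(l[0],P)-l[1] for l in L]+[ (P-np.array([0,.3,.04,.4,0,.4,.2]))*1e-4])
                                 ~~^^^^^^^^
  File "fk.py", line 7, in fk
    R1=R.from_euler("Z",q[0],degrees=True);R2=R1*R.from_euler("Y",q[1],degrees=True);R3=R1*R.from_euler("Y",q[1]+q[2],degrees=True);RT=rot(q)
                                                                                                                                       ~~~^^^
  File "fk.py", line 4, in rot
    def rot(q): return R.from_euler("ZYZYZ",[q[0],q[1]+q[2],q[3],q[4],q[5]+90],degrees=True)
                       ~~~~~~~~~~~~^^^^^^^^^^^^^^^^^^^^^^^^^^^^^^^^^^^^^^^^^^^^^^^^^^^^^^^^^
  File "scipy/spatial/transform/_rotation.pyx", line 1413, in scipy.spatial.transform._rotation.Rotation.from_euler
ValueError: Expected axis specification to be a non-empty string of upto 3 characters, got ZYZYZ
```

```bash
sed -i 's/^def rot.*/def rot(q): return R.from_euler("ZYZ",[q[0],q[1]+q[2],q[3]],degrees=True)*R.from_euler("YZ",[q[4],q[5]+90],degrees=True)/' fk.py
cat >> fk.py <<'E'
lo=np.array([-179.03,-60,8.19,-81.62,5.75,-153.77]);hi=np.array([179.03,130.46,133.38,261.62,156.47,153.77])
def ik(p,M,q0,P):
    M=R.from_matrix(M)
    g=lambda q:np.concatenate([(fk(q,P)-p)*10,(rot(q).inv()*M).as_rotvec()])
    r=least_squares(g,np.clip(q0,lo+.1,hi-.1),bounds=(lo,hi));return r.x,np.abs(r.fun).max()
E
python3 - <<'E'
from h import *
from fk import *
P,m,L=fit();print(P.round(4),m)
for l in L: print(((rot(l[0]).inv()*R.from_euler("xyz",l[2],degrees=True)).magnitude()*57.3).round(2),end=" ")
print()
q0=L[-1][0]
F=np.diag([-1,-1,1.])
for flip in(0,1):
  q=np.array(q0)
  if flip:q[5]+=180
  for phi,s,z in((50,-.14,.15),(30,-.14,.1),(20,-.12,.03),(20,-.09,.03),(15,-.09,.038),(30,-.09,.09),(50,-.06,.13),(79,0.03,.15),(90,.03,.15)):
    M=Rt(phi)@(F if flip else np.eye(3))
    q,err=ik(stf(s,0,z),M,q,P);print(flip,phi,s,z,q.round(0),round(err,4))
E
```

```text
[-0.      0.1922  0.0422  0.6465  0.1092  0.4166  0.3712] 2.4649993000489324e-05Traceback (most recent call last):
  File "<stdin>", line 4, in <module>
AttributeError: 'float' object has no attribute 'round'
```

```bash
python3 - <<'E'
from h import *
from fk import *
P,m,L=fit()
for l in L: print(round(float((rot(l[0]).inv()*R.from_euler("xyz",l[2],degrees=True)).magnitude()*57.3),2),end=" ")
print()
q0=L[-1][0]
F=np.diag([-1,-1,1.])
for flip in(0,1):
  q=np.array(q0)
  if flip:q[5]+=180
  for phi,s,z in((50,-.14,.15),(30,-.14,.1),(20,-.12,.03),(20,-.09,.03),(15,-.09,.038),(30,-.09,.09),(50,-.06,.13),(79,0.03,.15),(90,.03,.15)):
    M=Rt(phi)@(F if flip else np.eye(3))
    q,err=ik(stf(s,0,z),M,q,P);
    R3=R.from_euler("ZY",[q[0],q[1]+q[2]],degrees=True);w=fk(q,P)-rot(q).apply([0,0,P[6]]);el=w-R3.apply([P[4],0,P[5]])
    print(flip,phi,s,z,q.round(0),round(err,4),"wrist",w.round(3),"elbow",el.round(3))
E
```

```text
0.0 0.0 0.0 0.0 0.0 0.0 
0 50 -0.14 0.15 [ -34.   33.   86.   33.   85. -132.] 0.0 wrist [ 0.575 -0.339  0.434] elbow [ 0.318 -0.164  0.732]
0 30 -0.14 0.1 [ -40.   46.   85.   44.   94. -143.] 0.0 wrist [ 0.571 -0.422  0.286] elbow [ 0.384 -0.266  0.641]
0 20 -0.12 0.03 [ -40.   56.   85.   48.   95. -150.] 0.0 wrist [ 0.571 -0.429  0.157] elbow [ 0.438 -0.316  0.551]
0 20 -0.09 0.03 [ -38.   56.   87.   50.   93. -151.] 0.0 wrist [ 0.572 -0.399  0.157] elbow [ 0.445 -0.299  0.556]
0 15 -0.09 0.038 [ -39.   58.   86.   52.   97. -152.] 0.0 wrist [ 0.572 -0.409  0.134] elbow [ 0.452 -0.312  0.536]
0 30 -0.09 0.09 [ -36.   46.   89.   46.   90. -144.] 0.0 wrist [ 0.573 -0.372  0.276] elbow [ 0.396 -0.24   0.645]
0 50 -0.06 0.13 [ -28.   33.   91.   36.   79. -130.] 0.0 wrist [ 0.578 -0.259  0.414] elbow [ 0.327 -0.126  0.737]
0 79 0.03 0.15 [ -4.  23.  91.  12.  66. -97.] 0.0 wrist [ 0.59  -0.001  0.514] elbow [0.257 0.023 0.786]
0 90 0.03 0.15 [  3.  23.  90.   0.  67. -85.] 0.0 wrist [0.593 0.069 0.521] elbow [0.254 0.054 0.786]
1 50 -0.14 0.15 [-34.  33.  86.  33.  85.  48.] 0.0 wr
[... 212 characters left out ...]
 0.0 wrist [ 0.571 -0.429  0.157] elbow [ 0.438 -0.316  0.551]
1 20 -0.09 0.03 [-38.  56.  87.  50.  93.  29.] 0.0 wrist [ 0.572 -0.399  0.157] elbow [ 0.445 -0.299  0.556]
1 15 -0.09 0.038 [-39.  58.  86.  52.  97.  28.] 0.0 wrist [ 0.572 -0.409  0.134] elbow [ 0.452 -0.312  0.536]
1 30 -0.09 0.09 [-36.  46.  89.  46.  90.  36.] 0.0 wrist [ 0.573 -0.372  0.276] elbow [ 0.396 -0.24   0.645]
1 50 -0.06 0.13 [-28.  33.  91.  36.  79.  50.] 0.0 wrist [ 0.578 -0.259  0.414] elbow [ 0.327 -0.126  0.737]
1 79 0.03 0.15 [-4. 23. 91. 12. 66. 83.] 0.0 wrist [ 0.59  -0.001  0.514] elbow [0.257 0.023 0.786]
1 90 0.03 0.15 [ 3. 23. 90.  0. 67. 95.] 0.0 wrist [0.593 0.069 0.521] elbow [0.254 0.054 0.786]
```

```bash
cat > wp.py <<'E'
from h import *
from fk import *
import sys
P,m,L=fit()
def chain(wps,cmdpose=None):
    p0,R0=cur();q=np.array(eval(open("log.txt").read().splitlines()[-1])[0])
    for s,t,z,phi in wps:
        p=stf(s,t,z);M=Rt(phi);q,err=ik(p,M,q,P)
        print((s,t,z,phi),delta(p,M,p0,R0),"q",q.round(0).astype(int).tolist(),round(err,4))
E
python3 - <<'E'
from wp import *
chain([(-.20,.0016,.12,30),(-.17,.0016,.08,22),(-.17,.0016,.034,22),(-.08,.0016,.034,22)])
E
```

```text
(-0.2, 0.0016, 0.12, 30) [-19.8, 0.1, -0.4, 1.88, -0.77, 15.61] q [-44, 46, 79, 42, 100, -142] 0.0
(-0.17, 0.0016, 0.08, 22) [-27.8, 0.1, -0.4, 1.88, -1.06, 20.6] q [-43, 52, 81, 46, 100, -146] 0.0
(-0.17, 0.0016, 0.034, 22) [-27.8, 0.1, -0.4, 1.86, -4.03, 24.11] q [-43, 56, 81, 45, 98, -149] 0.0
(-0.08, 0.0016, 0.034, 22) [-27.8, 0.1, -0.4, 1.91, 2.85, 29.92] q [-37, 54, 89, 50, 91, -150] 0.0
```

Call:
move_arm([
  [[-8, 0, -0.4, 1.9, -0.5, 5, -0.3], [-16, 0, -0.4, 1.9, -0.7, 10, -0.3], [-20, 0, -0.4, 1.9, -0.8, 15.5, -0.3], [-27.8, 0, -0.4, 1.9, -1, 20.5, -0.3], [-27.8, 0, -0.4, 1.9, -1, 20.5, -0.3], [-27.8, 0, -0.4, 1.9, -2.5, 22.5, -0.3], [-27.8, 0.1, -0.4, 1.9, -4, 24.1, -0.3], [-27.8, 0.1, -0.4, 1.9, -4, 24.1, -0.3]],
])

```text
time_s: 4.4
eef_pos: [0.5842, -0.1262, 0.0401]
ee_rot: [112.5, 0.4, 177.9]
wrist_force: [-1.7, -0.2, 0.6]
gripper_width: 0.0298
```

```bash
python3 - <<'E'
from wp import *
show()
chain([(-.17,.0016,.034,22),(-.08,.0016,.034,22)])
for n in("top","scene"):
    p,d=bot.snapshot(n);cv2.imwrite(f"pics/{n}1.png",cv2.resize(p[100:300,180:500] if n=="top" else p[100:300,180:500],None,fx=2.4,fy=2.4))
E
```

```text
{'time_s': 4.4, 'joint_positions': [-42.685, 55.284, 81.466, 45.206, 97.573, -148.682], 'eef_pos': [0.584, -0.126, 0.04], 'ee_rot': [112.492, 0.403, 177.897], 'wrist_force': [-1.731, -0.209, 0.623], 'gripper_width': 0.03}
(-0.17, 0.0016, 0.034, 22) [-0.5, -0.3, 0.6, 0.14, -0.73, -0.17] q [-43, 56, 81, 45, 98, -149] 0.0
(-0.08, 0.0016, 0.034, 22) [-0.5, -0.3, 0.6, 0.06, 2.71, 8.15] q [-37, 54, 89, 50, 91, -150] 0.0
```

View pics/scene1.png

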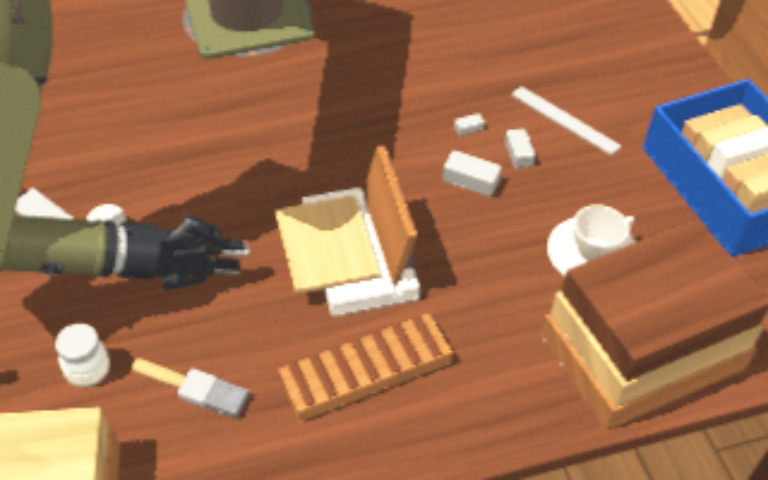

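View pics/top1.png

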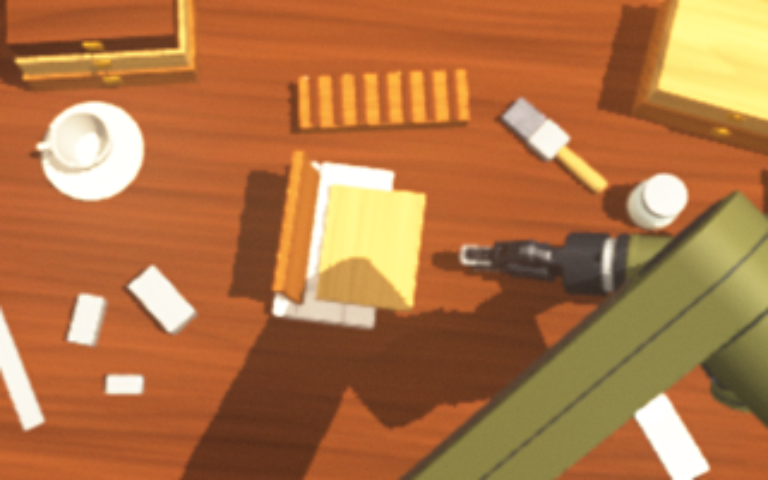

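Call:
move_arm([
  [[-0.5, -0.3, 0.6, 0.1, -0.7, -0.2, -0.3], [-0.5, -0.3, 0.6, 0.1, -0.7, -0.2, -0.3], [-0.5, -0.3, 0.6, 0.1, 0.4, 2.5, -0.3], [-0.5, -0.3, 0.6, 0.1, 1.2, 4.5, -0.3], [-0.5, -0.3, 0.6, 0.1, 2.0, 6.4, -0.3], [-0.5, -0.3, 0.6, 0.1, 2.7, 8.1, -0.3], [-0.5, -0.3, 0.6, 0.1, 2.7, 8.1, -0.3]],
])

```text
time_s: 5.2
eef_pos: [0.5849, -0.0389, 0.0332]
ee_rot: [111.6, -0.3, 177.4]
wrist_force: [-1.2, 1.1, 0.2]
gripper_width: 0.0299
```

```bash
python3 - <<'E'
from wp import *
show()
chain([(-.08,.0016,.034,22)])
for n in("top","scene"):
    p,d=bot.snapshot(n);cv2.imwrite(f"pics/{n}2.png",cv2.resize(p[140:240,240:400],None,fx=5,fy=5))
E
```

```text
{'time_s': 5.2, 'joint_positions': [-37.475, 54.279, 89.129, 49.647, 91.232, -150.471], 'eef_pos': [0.585, -0.039, 0.033], 'ee_rot': [111.631, -0.256, 177.378], 'wrist_force': [-1.23, 1.063, 0.215], 'gripper_width': 0.03}
(-0.08, 0.0016, 0.034, 22) [0.4, -0.1, -0.2, -0.19, 0.01, -0.18] q [-37, 54, 89, 50, 91, -150] 0.0
```

View pics/scene2.png

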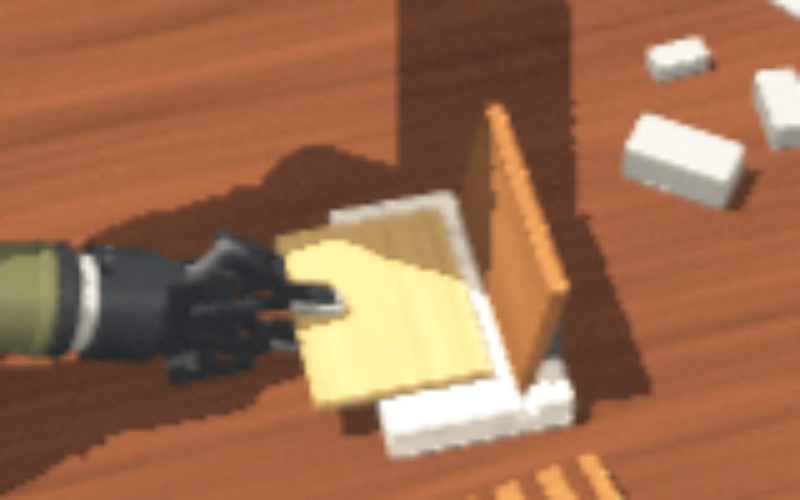

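```bash
python3 - <<'E'
from wp import *
chain([(-.0775,.0016,.05,22),(-.0676,.0016,.0808,22),(-.0695,.0016,.0762,22),(-.071,.0016,.0725,22)])
E
```

```text
(-0.0775, 0.0016, 0.05, 22) [0.3, 0.1, -0.2, -0.09, 1.74, -0.33] q [-37, 53, 89, 50, 92, -149] 0.0
(-0.0676, 0.0016, 0.0808, 22) [0.3, 0.1, -0.2, -0.08, 4.97, -0.55] q [-37, 50, 90, 50, 93, -148] 0.0
(-0.0695, 0.0016, 0.0762, 22) [0.3, 0.1, -0.2, -0.08, 4.47, -0.56] q [-37, 50, 90, 50, 93, -148] 0.0
(-0.071, 0.0016, 0.0725, 22) [0.3, 0.1, -0.2, -0.08, 4.07, -0.56] q [-37, 51, 90, 50, 93, -148] 0.0
```

Call:
move_arm([
  [[0.3, 0, -0.2, -0.1, 0.9, -0.3, -0.3], [0.3, 0, -0.2, -0.1, 1.8, -0.4, -0.3], [0.3, 0, -0.2, -0.1, 2.7, -0.5, -0.3], [0.3, 0, -0.2, -0.1, 3.6, -0.5, -0.3], [0.3, 0, -0.2, -0.1, 4.5, -0.5, -0.3], [0.3, 0, -0.2, -0.1, 5.0, -0.5, -0.3], [0.3, 0, -0.2, -0.1, 5.0, -0.5, -0.3]],
])

```text
time_s: 6.0
eef_pos: [0.5876, -0.0275, 0.0817]
ee_rot: [112.0, 0.1, 177.3]
wrist_force: [-0.4, -0.6, -1.7]
gripper_width: 0.0299
```

```bash
python3 - <<'E'
from wp import *
show()
for n in("top","scene"):
    p,d=bot.snapshot(n);cv2.imwrite(f"pics/{n}3.png",cv2.resize(p[140:240,240:400],None,fx=5,fy=5))
chain([(-.0676,.0016,.0808,22),(-.0695,.0016,.0762,22),(-.071,.0016,.0725,22)])
E
```

```text
{'time_s': 6.0, 'joint_positions': [-36.559, 49.824, 89.882, 50.408, 92.753, -147.545], 'eef_pos': [0.588, -0.027, 0.082], 'ee_rot': [112.028, 0.061, 177.334], 'wrist_force': [-0.398, -0.641, -1.654], 'gripper_width': 0.03}
(-0.0676, 0.0016, 0.0808, 22) [-0.0, 0.1, -0.0, 0.01, -0.01, -0.04] q [-37, 50, 90, 50, 93, -148] 0.0
(-0.0695, 0.0016, 0.0762, 22) [-0.0, 0.1, -0.0, 0.01, -0.51, -0.04] q [-37, 50, 90, 50, 93, -148] 0.0
(-0.071, 0.0016, 0.0725, 22) [-0.0, 0.1, -0.0, 0.01, -0.91, -0.04] q [-37, 51, 90, 50, 93, -148] 0.0
```

View pics/scene3.png

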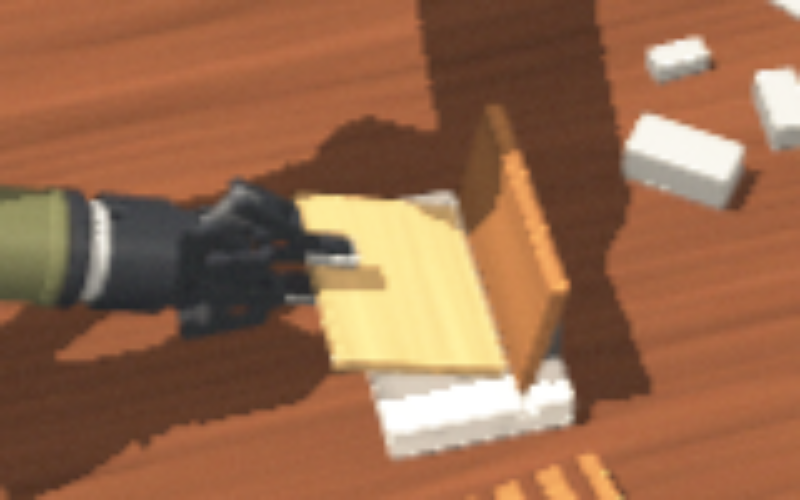

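Call:
move_arm([
  [[0, 0, 0, 0, -0.3, 0, -0.5], [0, 0, 0, 0, -0.5, 0, -0.6], [0, 0, 0, 0, -0.8, 0, -0.8], [0, 0, 0, 0, -0.9, 0, -1], [0, 0, 0, 0, -0.9, 0, -1], [0, 0, 0, 0, -0.9, 0, -1], [0, 0, 0, 0, -0.9, 0, -1]],
], newtons=40)

```text
time_s: 6.8
eef_pos: [0.5873, -0.0309, 0.073]
ee_rot: [111.9, 0.0, 177.3]
wrist_force: [0.7, 1.1, 3.6]
gripper_width: 0.011
```

```bash
python3 - <<'E'
from wp import *
show()
for n in("top","scene"):
    p,d=bot.snapshot(n);cv2.imwrite(f"pics/{n}4.png",cv2.resize(p[140:240,240:400],None,fx=5,fy=5))
    W=cloud(n,d);m=bot.trace(n,"board_mid")
    if m:
        Q=W[m[0]["mask"].astype(bool)];Q=Q[~np.isnan(Q[:,0])]
        s=(Q-O)@e;t=(Q-O)@f;z=Q[:,2];g=(abs(t)<.08)&(abs(t)>.02)&(s<.05)
        c=np.polyfit(s[g],z[g],1)
        for _ in range(3):
            k=abs(z-np.polyval(c,s))<.004;k&=g;c=np.polyfit(s[k],z[k],1)
        print(n,"tilt",np.degrees(np.arctan(-c[0])),"s range",np.percentile(s[k],[1,99]).round(4),"z",np.percentile(z[k],[1,99]).round(4),"t",np.percentile(t[k],[1,99]).round(4))
E
```

```text
{'time_s': 6.8, 'joint_positions': [-36.82, 50.658, 89.675, 50.227, 92.56, -148.074], 'eef_pos': [0.587, -0.031, 0.073], 'ee_rot': [111.936, 0.004, 177.314], 'wrist_force': [0.742, 1.067, 3.593], 'gripper_width': 0.011}
top tilt 21.035849335740785 s range [-0.0868  0.0232] z [0.0418 0.087 ] t [-0.0728  0.0751]
scene tilt 21.0476121919341 s range [-0.0884  0.0222] z [0.0411 0.0858] t [-0.0742  0.0745]
```

View pics/scene4.png

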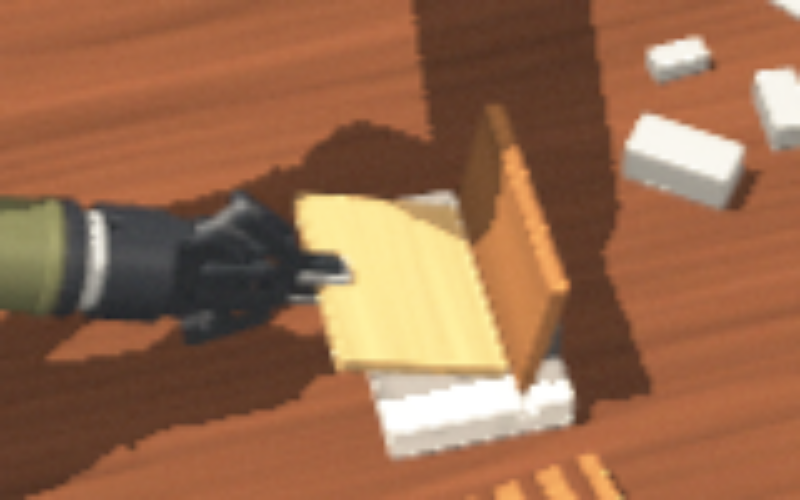

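View pics/top4.png

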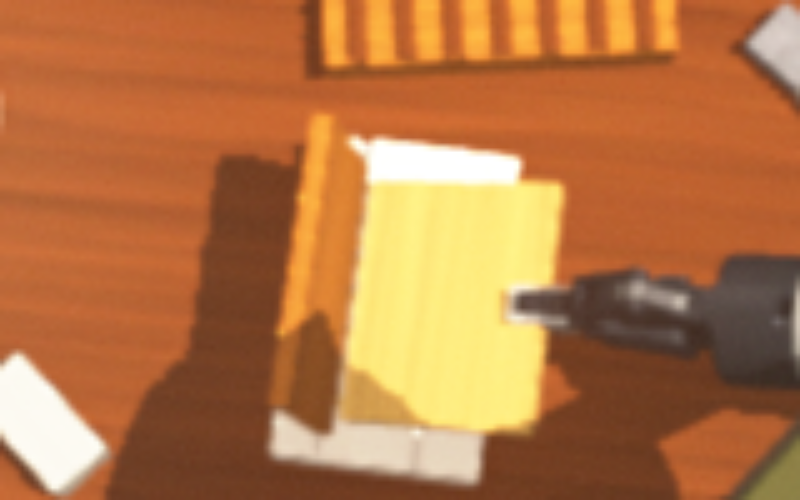

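```bash
cat >> wp.py <<'E'
def tcp(Ls,Lz,phi,L=.098):
    p=np.radians(phi);return (Ls+(-L*np.cos(p)+.006*np.sin(p)), Lz+L*np.sin(p)+.006*np.cos(p))
def foot(phi=None,L=.098):
    p,r=cur();s=(p-O)@e;zt=r.apply([0,0,1]);ph=np.degrees(np.arctan2(-zt[2],zt@e));a,b=tcp(0,0,ph,L);return s-a,p[2]-b,ph,(p-O)@f
E
python3 - <<'E'
from wp import *
print(foot())
chain([(tcp(a,.035,ph)[0],.001,tcp(a,.035,ph)[1],ph) for a,ph in((.017,24),(.015,30),(.013,37),(.013,44),(.013,51),(.013,58),(.013,65),(.013,72))])
E
```

```text
(np.float64(0.0182319885520318), np.float64(0.03063618957328182), np.float64(21.96182297293281), np.float64(0.0015336925039977306))
(np.float64(-0.07008703499052008), 0.001, np.float64(0.08034146376728404), 24) [2.0, 0.1, -0.0, -0.05, 0.71, -0.25] q [-36, 49, 90, 49, 92, -147] 0.0
(np.float64(-0.06687048957087499), 0.001, np.float64(0.08919615242270662), 30) [8.0, 0.1, -0.0, -0.05, 1.65, -0.28] q [-35, 45, 91, 47, 88, -144] 0.0
(np.float64(-0.061655389845722414), 0.001, np.float64(0.0987696853291845), 37) [15.0, 0.1, -0.0, -0.05, 2.73, -0.16] q [-33, 41, 92, 44, 84, -140] 0.0
(np.float64(-0.05332735021043383), 0.001, np.float64(0.10739255910701365), 44) [22.0, 0.1, -0.0, -0.05, 3.84, 0.29] q [-30, 36, 92, 41, 80, -135] 0.0
(np.float64(-0.044010522554142256), 0.001, np.float64(0.11493622656908217), 51) [29.0, 0.1, -0.0, -0.05, 4.89, 0.87] q [-26, 33, 93, 37, 76, -130] 0.0
(np.float64(-0.03384379931791553), 0.001, np.float64(0.12128822900872897), 58) [36.0, 0.1, -0.0, -0.05, 5.86, 1.58] q [-22, 30, 93, 32, 72, -124] 0.0
(np.float64(-0.02297874292836865), 0.001, np.float64(0.1263538727000359), 65) [43.0, 0.1, -0.1, -0.05, 6.74, 2.4] q [-18, 27, 93, 26, 69, -117] 0.0
(np.float64(-0.011577326350973931), 0.001, np.float64(0.13005764056317476), 72) [50.0, 0.1, -0.1, -0.05, 7.51, 3.32] q [-13, 25, 93, 19, 66, -109] 0.0
```

Call:
move_arm([
  [[2, 0.1, 0, 0, 0.7, -0.25, -1], [8, 0.1, 0, 0, 1.65, -0.3, -1], [15, 0.1, 0, 0, 2.7, -0.15, -1], [22, 0.1, 0, 0, 3.85, 0.3, -1], [29, 0.1, 0, 0, 4.9, 0.85, -1], [36, 0.1, 0, 0, 5.85, 1.6, -1], [43, 0.1, -0.1, 0, 6.75, 2.4, -1], [50, 0.1, -0.1, 0, 7.5, 3.3, -1]],
])

```text
time_s: 7.8
eef_pos: [0.5915, 0.0262, 0.1316]
ee_rot: [162.5, 0.4, 177.4]
wrist_force: [-0.4, 0.5, -2.3]
gripper_width: 0.0109
```

```bash
python3 - <<'E'
from wp import *
show();print(foot())
chain([(tcp(a,z,ph)[0],.001,tcp(a,z,ph)[1],ph) for a,z,ph in((.013,.035,72),(.013,.035,79),(.013,.035,86),(.013,.035,93))])
for n in("top","scene"):
    p,d=bot.snapshot(n);cv2.imwrite(f"pics/{n}5.png",cv2.resize(p[120:240,240:400],None,fx=5,fy=5))
E
```

```text
{'time_s': 7.8, 'joint_positions': [-12.402, 24.957, 93.175, 19.045, 65.777, -108.291], 'eef_pos': [0.592, 0.026, 0.132], 'ee_rot': [162.492, 0.389, 177.36], 'wrist_force': [-0.437, 0.505, -2.278], 'gripper_width': 0.011}
(np.float64(0.010685708272553506), np.float64(0.0363458007479243), np.float64(72.49157690534042), np.float64(-0.00013710045519382068))
(np.float64(-0.011577326350973931), 0.001, np.float64(0.13005764056317476), 72) [-0.5, 0.4, 0.1, 0.11, 0.1, 0.19] q [-13, 25, 93, 19, 66, -109] 0.0
(np.float64(0.00019048155378458172), 0.001, np.float64(0.13234431795013035), 79) [6.5, 0.4, 0.1, 0.11, 1.29, 0.33] q [-7, 24, 93, 12, 65, -100] 0.0
(np.float64(0.012149249874634671), 0.001, np.float64(0.13317981576792753), 86) [13.5, 0.4, 0.0, 0.11, 2.45, 0.61] q [-2, 24, 92, 4, 64, -91] 0.0
(np.float64(0.02412070092033594), 0.001, np.float64(0.1325516786684906), 93) [20.5, 0.4, 0.0, 0.12, 3.58, 1.03] q [4, 24, 91, -3, 65, -82] 0.0
```

View pics/scene5.png

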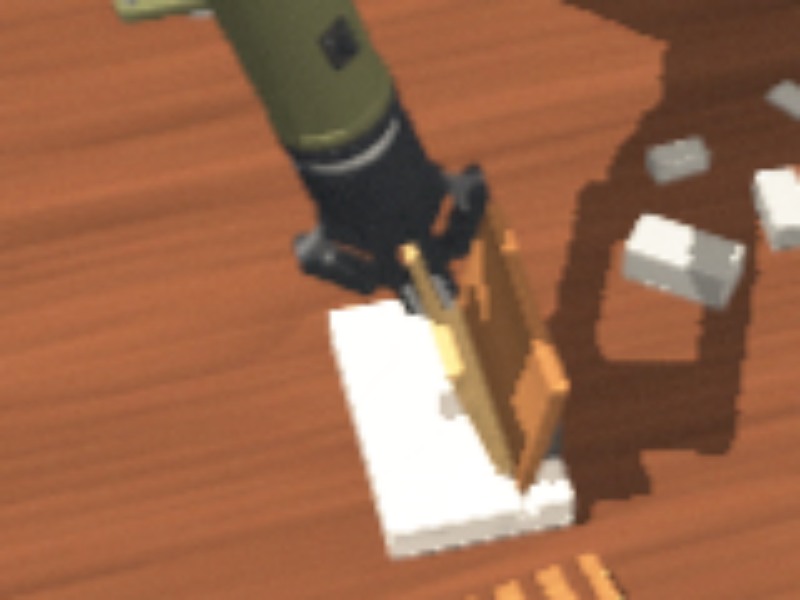

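Call:
move_arm([
  [[6.5, 0.4, 0.1, 0, 1.3, 0.3, -1], [13.5, 0.4, 0, 0, 2.45, 0.6, -1], [17, 0.4, 0, 0, 3.0, 0.8, -1], [20.5, 0.4, 0, 0, 3.6, 1.0, -1], [20.5, 0.4, 0, 0, 3.6, 1.0, -1], [20.5, 0.4, 0, 0, 3.6, 1.0, -1]],
])

```text
time_s: 8.5
eef_pos: [0.5928, 0.0652, 0.1322]
ee_rot: [-177.6, -0.2, 177.6]
wrist_force: [-1.7, 2.8, 5.8]
gripper_width: 0.0113
```

```bash
python3 - <<'E'
from wp import *
show();print(foot())
chain([(tcp(a,z,ph)[0],0,tcp(a,z,ph)[1],ph) for a,z,ph in((.013,.035,93),(.0145,.033,93),(.0155,.031,93))])
for n in("top","scene"):
    p,d=bot.snapshot(n);cv2.imwrite(f"pics/{n}6.png",cv2.resize(p[120:240,240:400],None,fx=5,fy=5));np.save(f"pics/{n}6.npy",d)
    W=cloud(n,d);s=(W-O)@e;t=(W-O)@f;z=W[...,2]
    m=(t>.04)&(t<.09)&(z>.045)&(z<.16)&(s>-.02)&(s<.06)
    for a in np.arange(.04,.16,.01):
        k=m&(z>a)&(z<a+.01);print(round(a,3),k.sum(),np.percentile(s[k],[5,50,95]).round(4) if k.sum() else"")
E
```

```text
{'time_s': 8.5, 'joint_positions': [3.681, 24.599, 90.739, -2.584, 65.164, -82.79], 'eef_pos': [0.593, 0.065, 0.132], 'ee_rot': [-177.617, -0.227, 177.562], 'wrist_force': [-1.67, 2.814, 5.808], 'gripper_width': 0.011}
(np.float64(0.015846931984494612), np.float64(0.03449876179666014), np.float64(92.3832043624191), np.float64(0.0003352087411155585))
(np.float64(0.02412070092033594), 0, np.float64(0.1325516786684906), 93) [0.6, -0.2, 0.2, -0.03, -0.18, -0.03] q [4, 25, 91, -3, 65, -82] 0.0
(np.float64(0.025620700920335943), 0, np.float64(0.1305516786684906), 93) [0.6, -0.2, 0.2, -0.03, -0.02, 0.16] q [4, 25, 91, -3, 65, -82] 0.0
(np.float64(0.02662070092033594), 0, np.float64(0.1285516786684906), 93) [0.6, -0.2, 0.2, -0.04, 0.09, 0.36] q [4, 25, 91, -3, 65, -82] 0.0
0.04 1 [0.0165 0.0165 0.0165]
0.05 2 [0.0164 0.0166 0.0167]
0.06 2 [0.0169 0.0169 0.017 ]
0.07 4 [0.0173 0.0176 0.0352]
0.08 10 [0.0175 0.0379 0.0397]
0.09 12 [0.018  0.0403 0.0423]
0.1 13 [0.0183 0.0422 0.0437]
0.11 14 [0.0188 0.0442 0.0454]
0.12 35 [0.0194 0.0498 0.0583]
0.13 30 [0.0198 0.0523 0.0581]
0.14 10 [0.0198 0.025  0.0305]
0.15 47 [0.0205 0.0254 0.0313]
0.04 5 [0.0141 0.0151 0.0155]
0.05 2 [0.0155 0.0156 0.0156]
0.06 5 [0.0151 0.016  0.0168]
0.07 5 [0.0149 0.0162 0.0166]
0.08 5 [0.0161 0.0166 0.0169]
0.09 1 [0.0163 0.0163 0.0163]
0.1 3 [0.0198 0.0422 0.0435]
0.11 4 [0.0441 0.0446 0.0464]
0.12 4 [0.0177 0.0314 0.0451]
0.13 1 [0.0188 0.0188 0.0188]
0.14 0 
0.15 0
```

View pics/scene6.png

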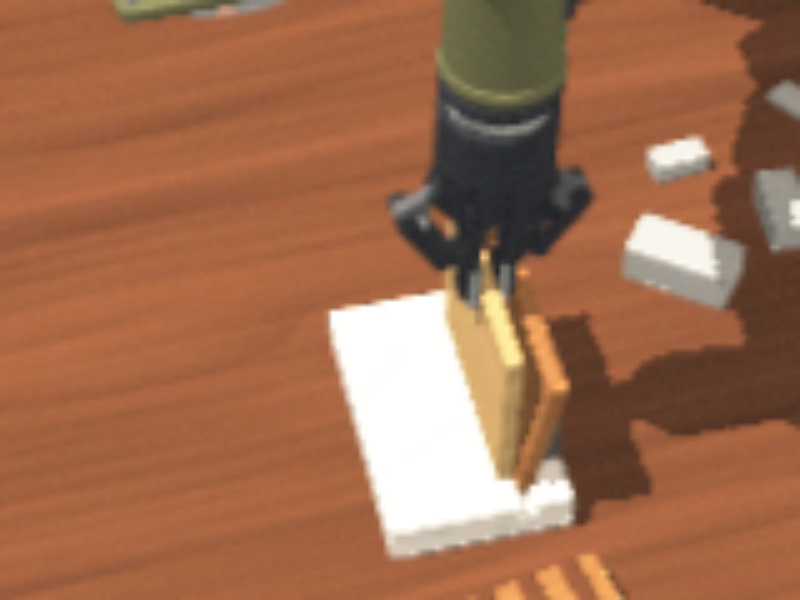

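View pics/top6.png

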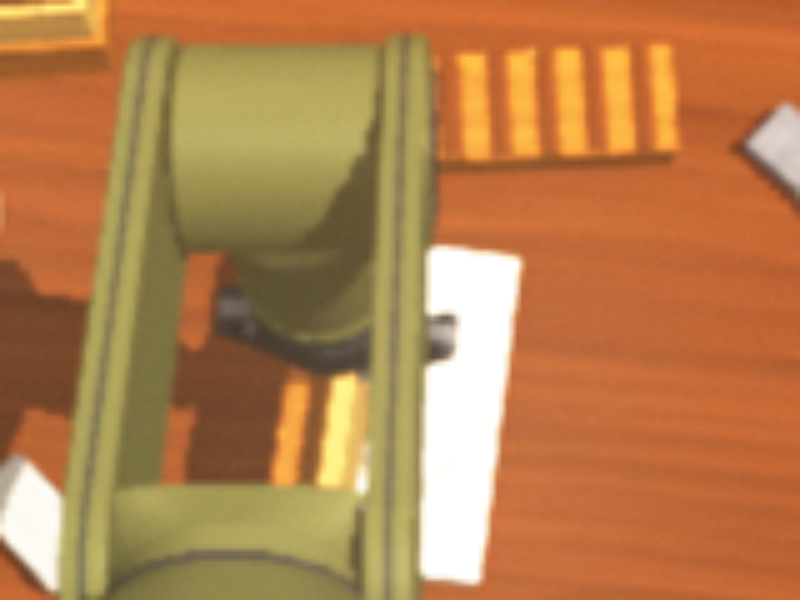

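Call:
move_arm([
  [[0.6, -0.2, 0.2, 0, 0, 0.05, -1], [0.6, -0.2, 0.2, 0, 0, 0.1, -1], [0.6, -0.2, 0.2, 0, 0, 0.15, -1], [0.6, -0.2, 0.2, 0, 0, 0.15, -1]],
])

```text
time_s: 9.0
eef_pos: [0.5928, 0.0652, 0.132]
ee_rot: [-177.2, 0.0, 177.2]
wrist_force: [-2.7, 5.5, 12.4]
gripper_width: 0.011
```

```bash
python3 - <<'E'
from wp import *
show();print(foot())
E
```

```text
{'time_s': 9.0, 'joint_positions': [3.952, 24.546, 90.876, -3.07, 64.935, -81.945], 'eef_pos': [0.593, 0.065, 0.132], 'ee_rot': [-177.2, 0.003, 177.207], 'wrist_force': [-2.706, 5.504, 12.38], 'gripper_width': 0.011}
(np.float64(0.01513211244246689), np.float64(0.0344591789319407), np.float64(92.79959842771834), np.float64(0.0004179055796365741))
```

```bash
python3 - <<'E'
from wp import *
def w(phi,off,L=.1105):
    s,z=tcp(.0155,.032,phi,L);p=np.radians(phi);return (s+off*np.sin(p),.0004,z+off*np.cos(p),phi)
chain([w(93,0,.1005),w(93,0),w(93,.001),w(96,.002),w(99,.003),w(101.5,.004),w(101.5,.005)])
E
```

```text
(np.float64(0.0267515408109433), 0.0004, np.float64(0.13204825250537702), 93) [0.2, -0.0, -0.2, -0.0, 0.08, -0.0] q [4, 25, 91, -3, 65, -82] 0.0
(np.float64(0.027274900373372737), 0.0004, np.float64(0.14203454785292274), 93) [0.2, -0.0, -0.2, -0.0, 0.09, -1.0] q [4, 24, 90, -3, 66, -82] 0.0
(np.float64(0.02827352990812731), 0.0004, np.float64(0.1419822118966798), 93) [0.2, -0.0, -0.2, -0.0, 0.19, -1.0] q [4, 24, 90, -3, 66, -82] 0.0
(np.float64(0.0350065703540219), 0.0004, np.float64(0.14105844173205298), 96) [3.2, -0.0, -0.2, 0.0, 0.86, -0.94] q [7, 25, 90, -6, 67, -78] 0.0
(np.float64(0.041675203452301746), 0.0004, np.float64(0.13973165145040067), 99) [6.2, -0.0, -0.2, 0.0, 1.54, -0.84] q [9, 25, 89, -10, 68, -74] 0.0
(np.float64(0.04732940379930857), 0.0004, np.float64(0.1382880005164297), 101.5) [8.7, -0.0, -0.2, 0.01, 2.11, -0.73] q [11, 26, 88, -12, 69, -72] 0.0
(np.float64(0.048309328503929404), 0.0004, np.float64(0.13808863258201248), 101.5) [8.7, -0.0, -0.2, 0.01, 2.21, -0.71] q [11, 26, 88, -12, 69, -72] 0.0
```

Call:
move_arm([
  [[0, 0, 0, 0, 0, -0.1, -1], [0, 0, 0, 0, 0.05, -0.1, -0.7], [0, 0, 0, 0, 0.1, -0.1, -0.55], [0, 0, 0, 0, 0.1, -0.1, -0.55], [0, 0, 0, 0, 0.1, -0.4, -0.55], [0, 0, 0, 0, 0.1, -0.8, -0.55], [0, 0, 0, 0, 0.1, -1.1, -0.55], [0, 0, 0, 0, 0.1, -1.1, -0.55]],
])

```text
time_s: 9.8
eef_pos: [0.5924, 0.0664, 0.1413]
ee_rot: [-176.9, -0.1, 177.3]
wrist_force: [0.4, 0.4, -0.1]
gripper_width: 0.019
```

```bash
python3 - <<'E'
from wp import *
show()
def w(phi,off,L=.1105):
    s,z=tcp(.0155,.032,phi,L);p=np.radians(phi);return (s+off*np.sin(p),.0004,z+off*np.cos(p),phi)
chain([w(93,.001),w(96,.002),w(99,.003),w(101.5,.004),w(101.5,.005)])
p,d=bot.snapshot("scene");cv2.imwrite(f"pics/scene7.png",cv2.resize(p[120:240,240:400],None,fx=5,fy=5))
E
```

```text
{'time_s': 9.8, 'joint_positions': [4.24, 24.069, 90.15, -3.339, 66.303, -81.726], 'eef_pos': [0.592, 0.066, 0.141], 'ee_rot': [-176.906, -0.113, 177.319], 'wrist_force': [0.398, 0.392, -0.057], 'gripper_width': 0.019}
(np.float64(0.02827352990812731), 0.0004, np.float64(0.1419822118966798), 93) [-0.1, -0.1, -0.1, -0.04, 0.12, -0.07] q [4, 24, 90, -3, 66, -82] 0.0
(np.float64(0.0350065703540219), 0.0004, np.float64(0.14105844173205298), 96) [2.9, -0.1, -0.1, -0.04, 0.79, -0.01] q [7, 25, 90, -6, 67, -78] 0.0
(np.float64(0.041675203452301746), 0.0004, np.float64(0.13973165145040067), 99) [5.9, -0.1, -0.1, -0.04, 1.47, 0.08] q [9, 25, 89, -10, 68, -74] 0.0
(np.float64(0.04732940379930857), 0.0004, np.float64(0.1382880005164297), 101.5) [8.4, -0.1, -0.1, -0.04, 2.04, 0.2] q [11, 26, 88, -12, 69, -72] 0.0
(np.float64(0.048309328503929404), 0.0004, np.float64(0.13808863258201248), 101.5) [8.4, -0.1, -0.1, -0.04, 2.14, 0.21] q [11, 26, 88, -12, 69, -72] 0.0
```

View pics/scene7.png

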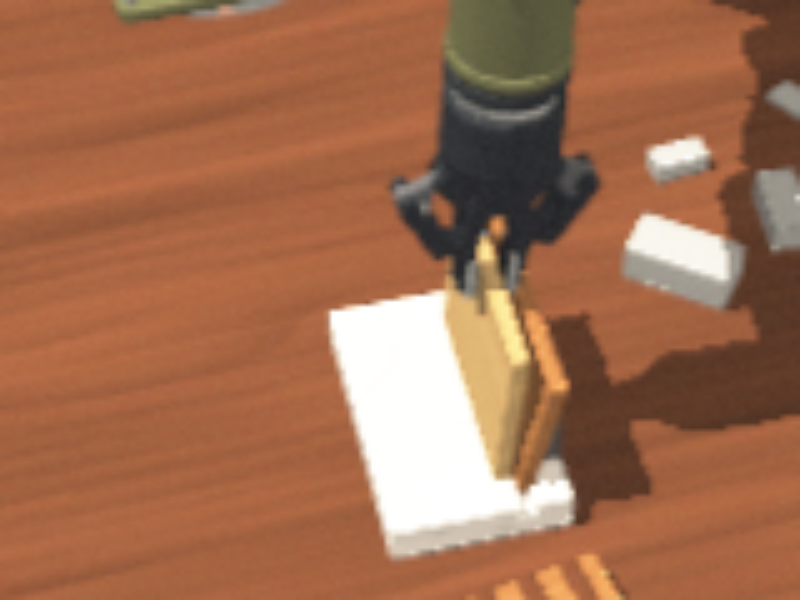

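Board stands in the jaws, rear finger above the fence. Guide it back onto the fence.

Call:
move_arm([
  [[1.5, -0.1, -0.1, 0, 0.4, -0.05, -0.55], [3, -0.1, -0.1, 0, 0.8, -0.05, -0.55], [4.5, -0.1, -0.1, 0, 1.15, 0, -0.55], [6, -0.1, -0.1, 0, 1.5, 0.05, -0.55], [7.2, -0.1, -0.1, 0, 1.75, 0.1, -0.55], [8.4, -0.1, -0.1, 0, 2.05, 0.15, -0.55], [8.4, -0.1, -0.1, 0, 2.1, 0.15, -0.55], [8.4, -0.1, -0.1, 0, 2.1, 0.15, -0.55]],
])

```text
time_s: 10.65
eef_pos: [0.5928, 0.087, 0.138]
ee_rot: [-168.5, -0.1, 177.4]
wrist_force: [0.0, -0.5, 0.5]
gripper_width: 0.019
```

```bash
python3 - <<'E'
from wp import *
show()
p,d=bot.snapshot("scene");cv2.imwrite(f"pics/scene8.png",cv2.resize(p[120:240,240:400],None,fx=5,fy=5))
E
```

```text
{'time_s': 10.65, 'joint_positions': [11.189, 25.931, 88.525, -11.987, 68.854, -71.609], 'eef_pos': [0.593, 0.087, 0.138], 'ee_rot': [-168.47, -0.112, 177.448], 'wrist_force': [0.012, -0.472, 0.503], 'gripper_width': 0.019}
```

View pics/scene8.png

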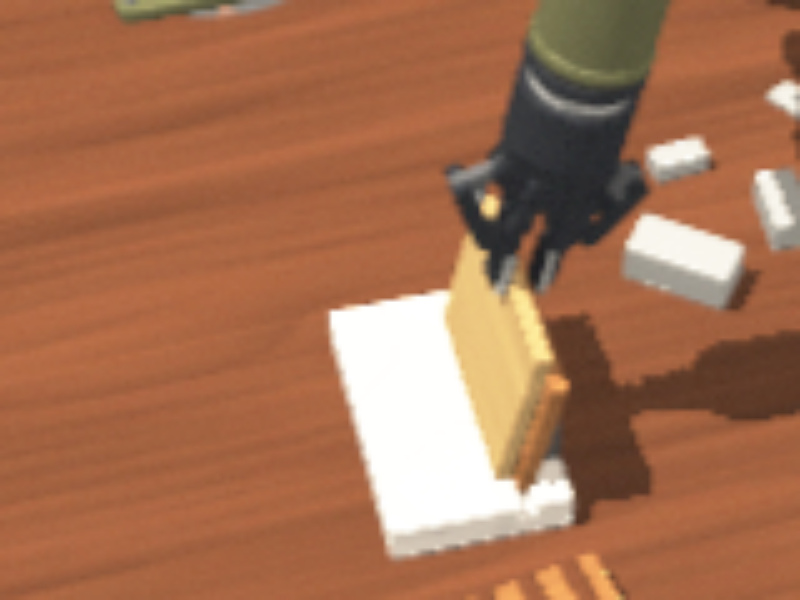

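Call:
move_arm([
  [[0, 0, 0, 0, 0, -2, -0.55], [0, 0, 0, 0, 0, -5, -0.55], [0, 0, 0, 0, 0, -10, 0.5], [-4, 0, 0, 5, 5, -14, 1], [-10, 0, 0, 8, 9, -14, 1], [-11, 0, 0, 10, 13, -14, 1], [-11, 0, 0, 12, 18, -14, 1], [-11, 0, 0, 12, 22, -14, 1]],
])

```text
time_s: 11.5
eef_pos: [0.484, 0.3222, 0.2353]
ee_rot: [-179.6, -0.1, 177.3]
wrist_force: [1.2, 0.5, -0.3]
gripper_width: 0.0857
```

```bash
python3 - <<'E'
from wp import *
show()
out=[]
for n in("top","scene"):
    p,d=bot.snapshot(n);np.save(f"pics/{n}9.npy",d);cv2.imwrite(f"pics/{n}9.png",cv2.resize(p[120:260,180:400],None,fx=3.5,fy=3.5))
    W=cloud(n,d);s=(W-O)@e;t=(W-O)@f;z=W[...,2]
    m=(abs(t)<.07)&(z>.045)&(z<.14)&(s>-.03)&(s<.08)
    A=np.c_[t[m],z[m]-.032,np.ones(m.sum())];k=np.ones(m.sum(),bool)
    for _ in range(4):
        co=np.linalg.lstsq(A[k],s[m][k],rcond=None)[0];k=abs(s[m]-A@co)<.004
    print(n,"board front s=a t+b(z-32)+c",co.round(4),k.sum(),"deg",np.degrees(np.arctan(co[1])))
    mm=(abs(t)<.1)&(z>.14)&(z<.165)&(s>0)&(s<.09);print(" top t",np.percentile(t[mm],[1,99]).round(4),"z",np.percentile(z[mm],[50,98]).round(4))
    m=(z>.027)&(z<.036)&(abs(t)<.12)&(abs(s)<.1)
    r_,b=rect(W[...,:2][m&(s<.012)]);print(" stone",np.round(r_[0],1),np.round(r_[1],1),round(r_[2],2))
    print(" stone t",np.percentile(t[m],[0.5,2,98,99.5]).round(4)," s front",np.percentile(s[m],[.5,1,3]).round(4))
    m=(np.hypot(W[...,0]-.468,W[...,1]-.34)<.05)&(z>.02)
    r_,b=rect(W[...,:2][m]);print(" block",np.round(r_[0],1),np.round(r_[1],1),round(r_[2],1))
E
```

```text
{'time_s': 11.5, 'joint_positions': [29.677, 18.081, 84.948, -0.308, 77.258, -57.572], 'eef_pos': [0.484, 0.322, 0.235], 'ee_rot': [-179.593, -0.081, 177.317], 'wrist_force': [1.191, 0.467, -0.301], 'gripper_width': 0.086}
top board front s=a t+b(z-32)+c [-0.0013  0.2235  0.0136] 437 deg 12.598071567495884
 top t [-0.073   0.0731] z [0.1485 0.1543]
 stone [590.8  14.5] [ 73.8 200.1] 87.56
 stone t [-0.0992 -0.0963  0.0975  0.0993]  s front [-0.0614 -0.0609 -0.0592]
 block [470.5 333.2] [91.9 85.2] 27.6
scene board front s=a t+b(z-32)+c [-0.0025  0.2258  0.0128] 403 deg 12.724493619146525
 top t [-0.0757  0.0716] z [0.1472 0.1524]
 stone [591.5  13.4] [ 75.4 207.1] 87.37
 stone t [-0.1012 -0.0995  0.0956  0.0999]  s front [-0.0627 -0.0625 -0.0609]
 block [480.2 336.9] [86.9 77.5] 46.9
```

View pics/scene9.png

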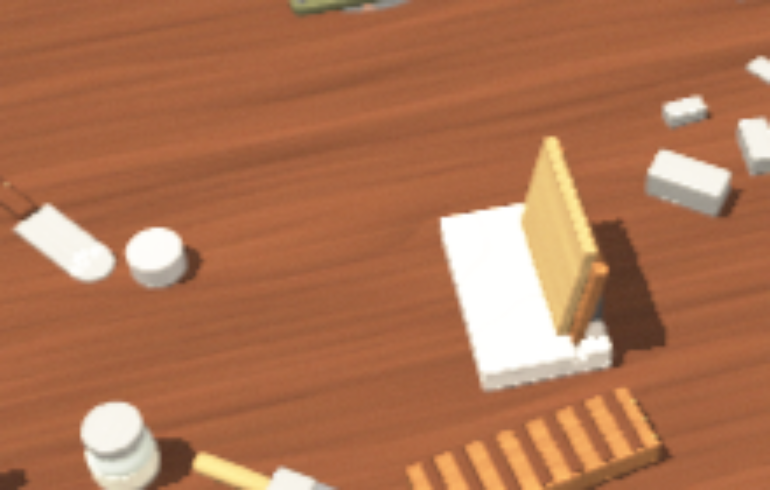

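View pics/top9.png

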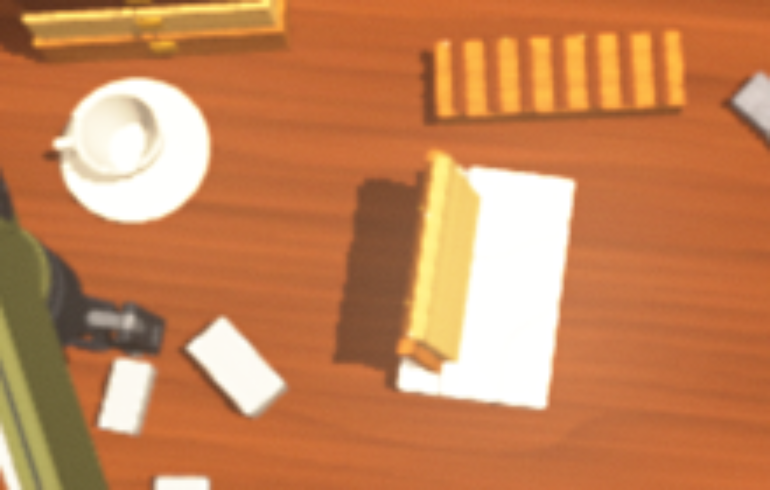

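```bash
cat >> wp.py <<'E'
def Rb(phi,a):  # jaw axis perpendicular to heading a(deg), pointing phi below horizontal along heading
    a=np.radians(a);p=np.radians(phi);E_=np.array([np.cos(a),np.sin(a),0]);F_=np.array([-E_[1],E_[0],0])
    z=np.cos(p)*E_-np.sin(p)*Z;y=F_;return np.c_[np.cross(y,z),y,z]
def chainW(wps,sgn=1):
    p0,R0=cur();q=np.array(eval(open("log.txt").read().splitlines()[-1])[0]);q[5]+=90*sgn
    F=np.eye(3) if sgn==1 else np.diag([-1,-1,1.])
    for p,phi,a in wps:
        for M in(Rb(phi,a)@np.diag([-1,-1,1.]),Rb(phi,a)):
            qq,err=ik(np.array(p),M,q,P)
            if err<1e-3:break
        q=qq;print(np.round(p,4),phi,a,delta(p,M,p0,R0),"q",q.round(0).astype(int).tolist(),round(err,4))
E
python3 - <<'E'
from wp import *
a=81.6;E_=np.array([np.cos(np.radians(a)),np.sin(np.radians(a)),0]);B=np.array([.4687,.3395,0])
for sg in(1,-1):
    print(sg);chainW([(B+.005*E_+Z*.12,70,a),(B+.005*E_+Z*.004,70,a),(stf(0,0,.15),70,87.4),(stf(0,0,.04),70,87.4)],sg)
E
```

```text
1
[0.4694 0.3444 0.12  ] 70 81.6 [-17.1, 15.1, 95.0, 1.48, 1.76, 11.33] q [21, 20, 105, 24, 47, 14] 0.0
[0.4694 0.3444 0.004 ] 70 81.6 [-17.1, 15.1, 95.0, 1.44, 1.82, 22.93] q [21, 31, 111, 34, 32, 2] 0.0
[0.592  0.0393 0.15  ] 70 87.4 [-16.1, 15.7, 89.2, -11.99, -28.25, 8.43] q [-13, 24, 92, 21, 69, -19] 0.0
[0.592  0.0393 0.04  ] 70 87.4 [-16.1, 15.7, 89.2, -12.03, -28.2, 19.43] q [-13, 32, 98, 24, 56, -25] 0.0
-1
[0.4694 0.3444 0.12  ] 70 81.6 [-14.7, -16.7, -83.0, 1.48, 1.76, 11.33] q [25, 20, 104, 16, 47, -154] 0.079
[0.4694 0.3444 0.004 ] 70 81.6 [-17.1, 15.1, 95.0, 1.44, 1.82, 22.93] q [21, 31, 111, 34, 32, 2] 0.0
[0.592  0.0393 0.15  ] 70 87.4 [-16.1, 15.7, 89.2, -11.99, -28.25, 8.43] q [-13, 24, 92, 21, 69, -19] 0.0
[0.592  0.0393 0.04  ] 70 87.4 [-16.1, 15.7, 89.2, -12.03, -28.2, 19.43] q [-13, 32, 98, 24, 56, -25] 0.0
```

Call:
move_arm([
  [[-1.4, 1.2, 8, 1.5, 1.8, 0, 1], [-2.8, 2.5, 16, 1.5, 1.8, 0, 1], [-4.2, 3.7, 24, 1.5, 1.8, 0, 1], [-5.6, 5, 32, 1.5, 1.8, 1, 1], [-7, 6.2, 40, 1.5, 1.8, 2, 1], [-8.4, 7.5, 48, 1.5, 1.8, 4, 1], [-9.8, 8.7, 55, 1.5, 1.8, 5, 1], [-11.2, 10, 62, 1.5, 1.8, 6, 1]],
])

```text
time_s: 12.4
eef_pos: [0.4719, 0.339, 0.1737]
ee_rot: [176.1, -13.3, 115.2]
wrist_force: [0.0, -0.6, 0.1]
gripper_width: 0.0854
```

```bash
python3 - <<'E'
from wp import *
show()
a=81.6;E_=np.array([np.cos(np.radians(a)),np.sin(np.radians(a)),0]);B=np.array([.4687,.3395,0])
chainW([(B+.005*E_+Z*.12,70,a)],.3)
E
```

```text
{'time_s': 12.4, 'joint_positions': [22.9, 18.87, 95.261, 15.123, 63.195, -8.33], 'eef_pos': [0.472, 0.339, 0.174], 'ee_rot': [176.078, -13.349, 115.153], 'wrist_force': [0.032, -0.567, 0.073], 'gripper_width': 0.085}
[0.4694 0.3444 0.12  ] 70 81.6 [-5.8, 5.4, 32.3, -0.66, -0.36, 5.35] q [21, 20, 105, 24, 47, 14] 0.0
```

Call:
move_arm([
  [[-1.4, 1.3, 8, -0.2, -0.1, 1, 1], [-2.8, 2.7, 16, -0.4, -0.2, 2, 1], [-4.3, 4, 24, -0.6, -0.3, 3.5, 1], [-5.8, 5.4, 32.3, -0.66, -0.36, 5, 1], [-5.8, 5.4, 32.3, -0.66, -0.36, 5.35, 1], [-5.8, 5.4, 32.3, -0.66, -0.36, 5.35, 1]],
])

```text
time_s: 13.0
eef_pos: [0.469, 0.3445, 0.1202]
ee_rot: [180.0, -19.9, 82.1]
wrist_force: [0.3, -0.3, 1.4]
gripper_width: 0.0857
```

```bash
python3 - <<'E'
from wp import *
show()
a=81.6;E_=np.array([np.cos(np.radians(a)),np.sin(np.radians(a)),0]);B=np.array([.4687,.3395,0])
chainW([(B+.005*E_+Z*.12,70,a),(B+.005*E_+Z*.03,70,a),(B+.005*E_+Z*.004,70,a)],0)
for n in("top","scene"):
    p,d=bot.snapshot(n);
    o=(120,180) if n=="top" else(100,300)
    cv2.imwrite(f"pics/{n}10.png",cv2.resize(p[o[0]+50:o[0]+150,o[1]:o[1]+160] if n=="top" else p[100:200,300:460],None,fx=5,fy=5))
E
```

```text
{'time_s': 13.0, 'joint_positions': [21.071, 20.196, 105.096, 23.926, 47.301, 13.708], 'eef_pos': [0.469, 0.345, 0.12], 'ee_rot': [179.964, -19.93, 82.149], 'wrist_force': [0.281, -0.316, 1.41], 'gripper_width': 0.086}
[0.4694 0.3444 0.12  ] 70 81.6 [-0.2, 0.1, 0.5, -0.01, 0.04, 0.02] q [21, 20, 105, 24, 47, 14] 0.0
[0.4694 0.3444 0.03  ] 70 81.6 [-0.2, 0.1, 0.5, -3.07, 0.03, 8.48] q [21, 28, 110, 31, 36, 5] 0.0
[0.4694 0.3444 0.004 ] 70 81.6 [-0.2, 0.1, 0.5, -3.96, 0.03, 10.92] q [21, 31, 111, 34, 32, 2] 0.0
```

View pics/scene10.png

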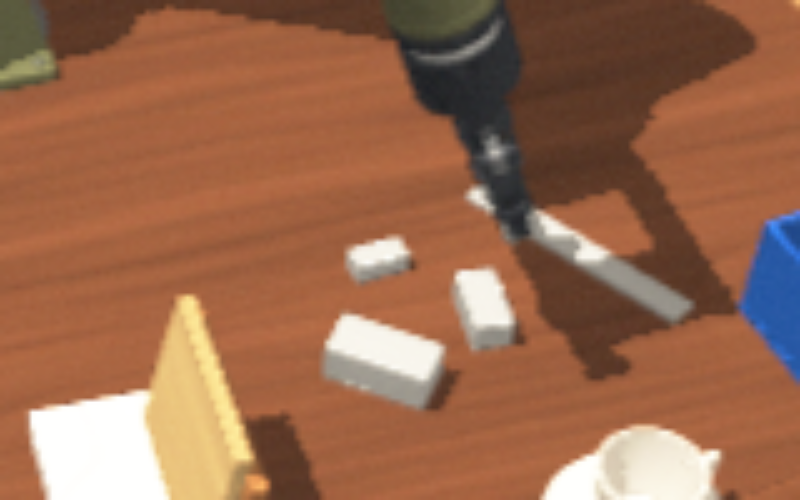

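View pics/top10.png

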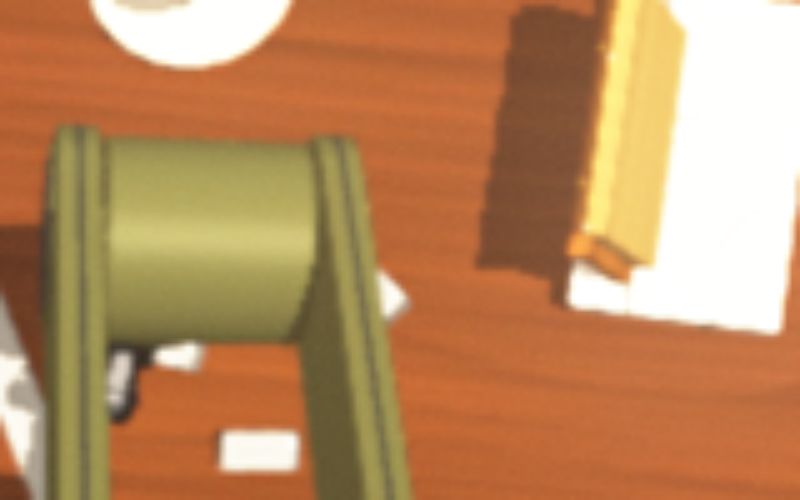

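Call:
move_arm([
  [[-0.2, 0.1, 0.5, -1.5, 0, 4, 1], [-0.2, 0.1, 0.5, -2.6, 0, 7, 1], [-0.2, 0.1, 0.5, -3.1, 0, 8.5, 1], [-0.2, 0.1, 0.5, -3.5, 0, 9.7, 1], [-0.2, 0.1, 0.5, -3.8, 0, 10.5, 1], [-0.2, 0.1, 0.5, -3.95, 0, 10.9, 1], [-0.2, 0.1, 0.5, -3.95, 0, 10.9, 1]],
])

```text
time_s: 13.8
eef_pos: [0.4697, 0.3453, 0.0046]
ee_rot: [179.9, -20.1, 81.5]
wrist_force: [0.3, 0.3, 0.3]
gripper_width: 0.0853
```

```bash
python3 - <<'E'
from wp import *
show()
p,d=bot.snapshot("scene");cv2.imwrite("pics/scene11.png",cv2.resize(p[110:190,340:468],None,fx=6,fy=6))
E
```

```text
{'time_s': 13.8, 'joint_positions': [21.138, 30.568, 111.46, 33.922, 32.248, 1.591], 'eef_pos': [0.47, 0.345, 0.005], 'ee_rot': [179.9, -20.093, 81.513], 'wrist_force': [0.285, 0.293, 0.321], 'gripper_width': 0.085}
```

View pics/scene11.png

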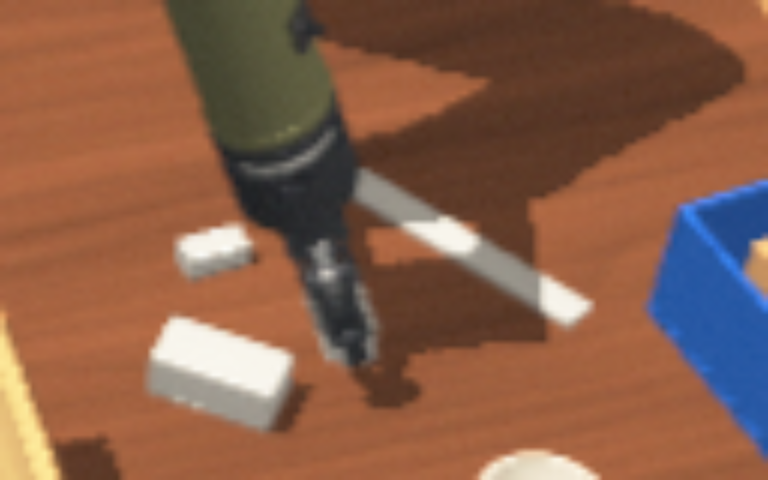

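Call:
move_arm([
  [[0, 0, 0, 0, 0, 0, 0.7], [0, 0, 0, 0, 0, 0, 0.5], [0, 0, 0, 0, 0, 0, 0.3], [0, 0, 0, 0, 0, 0, 0.1], [0, 0, 0, 0, 0, 0, 0], [0, 0, 0, 0, 0, 0, -0.2], [0, 0, 0, 0, 0, 0, -0.2], [0, 0, 0, 0, 0, 0, -0.2]],
], newtons=60)

```text
time_s: 14.65
eef_pos: [0.4692, 0.3453, 0.0056]
ee_rot: [179.9, -20.1, 81.5]
wrist_force: [-1.3, -2.4, 5.7]
gripper_width: 0.0584
```

Call:
move_arm([
  [[0, 0, 0, 0.4, 0, -1, -0.5], [0, 0, 0, 1.1, 0, -3, -0.5], [0, 0, 0, 2.2, 0, -6, -0.5], [0, 0, 0, 3.6, 0, -10, -0.5], [0, 0, 0, 5.5, 0, -15, -0.5], [0, 0, 0, 5.5, 0, -15, -0.5]],
])

```text
time_s: 15.25
eef_pos: [0.4733, 0.3469, 0.1718]
ee_rot: [179.2, -20.4, 81.7]
wrist_force: [1.6, 0.7, -3.4]
gripper_width: 0.0588
```

```bash
python3 - <<'E'
from wp import *
show()
p,d=bot.snapshot("scene");cv2.imwrite("pics/scene12.png",cv2.resize(p[70:190,300:460],None,fx=5,fy=5))
chainW([(stf(0,0,.22),70,87.4),(stf(-.03,0,.22),70,87.4),(stf(-.03,0,.1),70,87.4)],0)
E
```

```text
{'time_s': 15.25, 'joint_positions': [21.175, 16.403, 101.747, 21.907, 52.824, 17.663], 'eef_pos': [0.473, 0.347, 0.172], 'ee_rot': [179.205, -20.45, 81.692], 'wrist_force': [1.624, 0.737, -3.36], 'gripper_width': 0.059}
[0.592  0.0393 0.22  ] 70 87.4 [2.6, -0.3, -5.4, -25.08, 16.5, -14.53] q [-13, 21, 87, 20, 77, -15] 0.0
[0.5906 0.0093 0.22  ] 70 87.4 [2.6, -0.3, -5.4, -27.88, 16.81, -15.56] q [-15, 21, 86, 20, 78, -18] 0.0
[0.5906 0.0093 0.1   ] 70 87.4 [2.6, -0.3, -5.4, -32.05, 16.69, -4.31] q [-15, 28, 95, 22, 64, -24] 0.0
```

View pics/scene12.png

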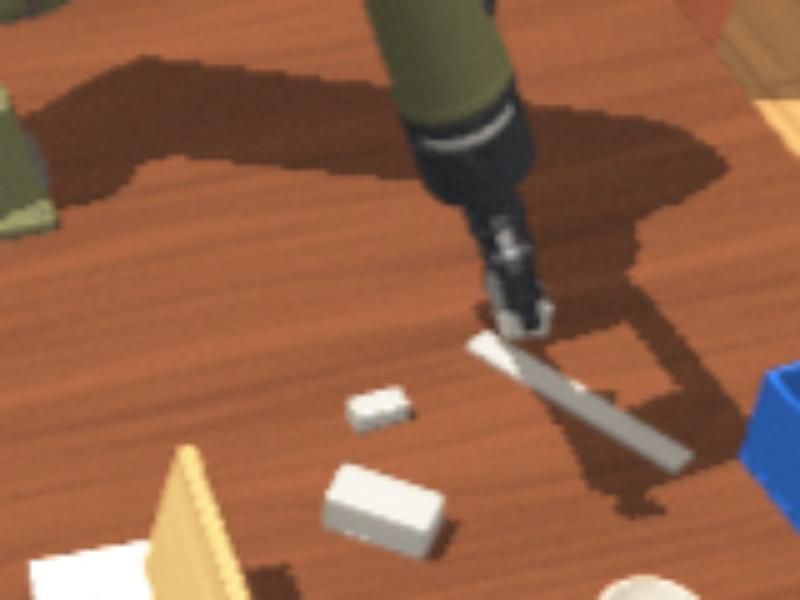

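```bash
python3 - <<'E'
from wp import *
p0,r0=cur()
chainW([(p0+[0,0,.055],70,81.6)]+[(p0+[0,0,.055]+(stf(-.05,.0,.225)-p0-[0,0,.055])*k,70,81.6+5.8*k) for k in (.12,.26,.4,.55,.7,.85,1)],0)
E
```

```text
[0.4718 0.3462 0.2242] 70 81.6 [0.6, -0.3, 0.1, 1.91, 0.05, -5.16] q [21, 13, 97, 20, 61, 21] 0.0
[0.4859 0.3034 0.2243] 70 82.29599999999999 [0.8, -0.3, -0.6, -1.87, 2.09, -6.55] q [16, 13, 97, 21, 63, 15] 0.0
[0.5024 0.2535 0.2244] 70 83.10799999999999 [1.1, -0.3, -1.4, -6.28, 4.46, -8.16] q [10, 13, 97, 21, 65, 8] 0.0
[0.519  0.2035 0.2245] 70 83.91999999999999 [1.4, -0.3, -2.1, -10.68, 6.84, -9.78] q [4, 14, 96, 21, 68, 2] 0.0
[0.5367 0.15   0.2247] 70 84.78999999999999 [1.7, -0.3, -2.9, -15.41, 9.38, -11.52] q [-2, 15, 95, 21, 70, -4] 0.0
[0.5543 0.0964 0.2248] 70 85.66 [2.0, -0.3, -3.8, -20.13, 11.93, -13.25] q [-8, 17, 92, 21, 73, -10] 0.0
[0.572  0.0429 0.2249] 70 86.53 [2.3, -0.3, -4.6, -24.85, 14.47, -14.99] q [-13, 19, 89, 20, 76, -15] 0.0
[ 0.5897 -0.0106  0.225 ] 70 87.39999999999999 [2.6, -0.3, -5.4, -29.58, 17.02, -16.72] q [-17, 21, 86, 20, 79, -19] 0.0
```

Call:
move_arm([
  [[0.6, -0.3, 0, 1.9, 0, -5.2, -0.5], [0.8, -0.3, -0.6, -1.9, 2.1, -6.5, -0.5], [1.1, -0.3, -1.4, -6.3, 4.5, -8.2, -0.5], [1.4, -0.3, -2.1, -10.7, 6.8, -9.8, -0.5], [1.7, -0.3, -2.9, -15.4, 9.4, -11.5, -0.5], [2, -0.3, -3.8, -20.1, 11.9, -13.3, -0.5], [2.3, -0.3, -4.6, -24.9, 14.5, -15, -0.5], [2.6, -0.3, -5.4, -29.6, 17, -16.7, -0.5]],
])

```text
time_s: 16.1
eef_pos: [0.5766, 0.0156, 0.2176]
ee_rot: [-179.2, -19.8, 87.2]
wrist_force: [0.8, 0.5, -3.4]
gripper_width: 0.0586
```

```bash
python3 - <<'E'
from wp import *
show()
chainW([(stf(-.05,0,.225),70,87.4),(stf(-.035,0,.10),70,87.4),(stf(-.03,0,.06),70,87.4)],0)
E
```

```text
{'time_s': 16.1, 'joint_positions': [-14.971, 20.1, 87.893, 19.609, 77.912, -17.413], 'eef_pos': [0.577, 0.016, 0.218], 'ee_rot': [-179.167, -19.804, 87.155], 'wrist_force': [0.778, 0.55, -3.358], 'gripper_width': 0.059}
[ 0.5897 -0.0106  0.225 ] 70 87.4 [-0.7, 0.2, -0.2, -2.15, 1.42, -1.59] q [-17, 21, 86, 20, 79, -19] 0.0
[0.5904 0.0043 0.1   ] 70 87.4 [-0.7, 0.2, -0.2, -4.98, 1.59, 10.68] q [-16, 28, 94, 22, 64, -24] 0.0
[0.5906 0.0093 0.06  ] 70 87.4 [-0.7, 0.2, -0.2, -5.86, 1.65, 14.61] q [-15, 31, 97, 23, 59, -26] 0.0
```

Call:
move_arm([
  [[-0.7, 0.2, -0.2, -2.2, 1.4, -1.6, -0.5], [-0.7, 0.2, -0.2, -2.6, 1.6, 1, -0.5], [-0.7, 0.2, -0.2, -3.5, 1.6, 4.5, -0.5], [-0.7, 0.2, -0.2, -4.3, 1.6, 8, -0.5], [-0.7, 0.2, -0.2, -5, 1.6, 10.7, -0.5], [-0.7, 0.2, -0.2, -5.5, 1.6, 13, -0.5], [-0.7, 0.2, -0.2, -5.9, 1.6, 14.6, -0.5], [-0.7, 0.2, -0.2, -5.9, 1.6, 14.6, -0.5]],
])

```text
time_s: 16.9
eef_pos: [0.588, 0.0118, 0.058]
ee_rot: [-179.6, -20.1, 87.3]
wrist_force: [-1.1, -0.2, -3.2]
gripper_width: 0.0588
```

```bash
python3 - <<'E'
from wp import *
show();p0,_=cur();print("tcp st",(p0-O)@e,(p0-O)@f)
for n in("top","scene"):
    p,d=bot.snapshot(n);np.save(f"pics/{n}13.npy",d);cv2.imwrite(f"pics/{n}13f.png",p);cv2.imwrite(f"pics/{n}13.png",cv2.resize(p[140:240,270:400],None,fx=6,fy=6))
    print(n,[(np.round([(r["location"]-O)@e,(r["location"]-O)@f,r["location"][2]],4),round(r["confidence"],2)) for r in bot.spot_point(n,"block_mid")])
chainW([(stf(-.006,0,.04),70,87.4)],0)
E
```

```text
{'time_s': 16.9, 'joint_positions': [-15.239, 30.803, 96.833, 22.793, 59.373, -25.514], 'eef_pos': [0.588, 0.012, 0.058], 'ee_rot': [-179.609, -20.06, 87.276], 'wrist_force': [-1.108, -0.216, -3.245], 'gripper_width': 0.059}
tcp st -0.027651930571483116 0.0027403459526076893
top [(array([ 0.3314, -0.0824,  0.002 ]), 0.72), (array([0.2006, 0.0991, 0.0145]), 0.66), (array([-0.2715, -0.1658,  0.0013]), 0.64), (array([-0.0322,  0.0025,  0.0674]), 0.51), (array([0.2326, 0.2105, 0.0095]), 0.39)]
scene [(array([-0.0341, -0.0021,  0.0689]), 0.62), (array([0.1994, 0.1031, 0.0177]), 0.5), (array([0.2322, 0.2145, 0.009 ]), 0.44)]
[0.5917 0.0333 0.04  ] 70 87.4 [0.2, 0.0, 0.0, 1.34, -0.18, 2.9] q [-13, 32, 98, 24, 56, -25] 0.0
```

View pics/scene13.png

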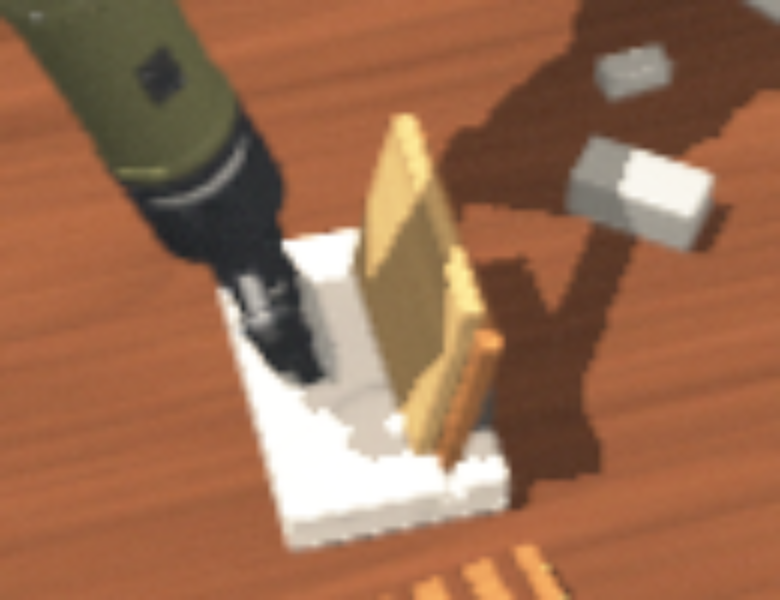

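View pics/top13.png

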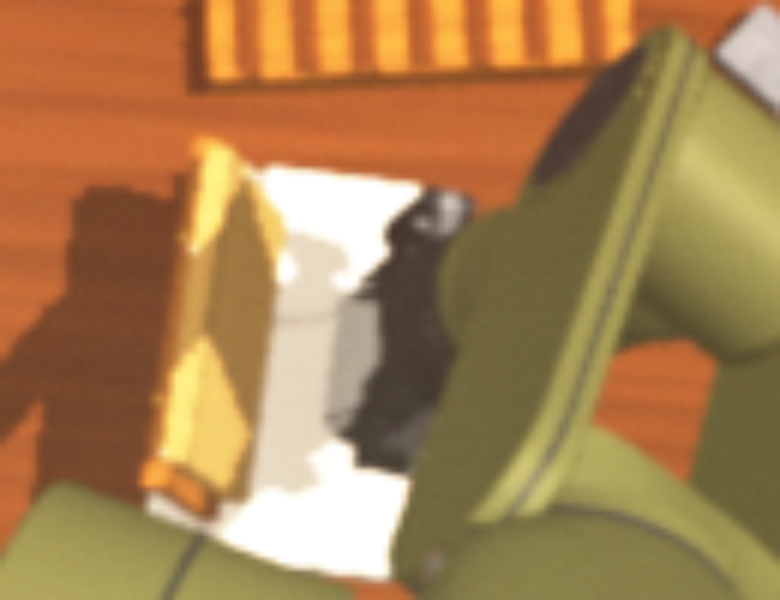

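Call:
move_arm([
  [[0.2, 0, 0, 1, -0.2, 0.8, -0.5], [0.2, 0, 0, 0.8, -0.2, 1.5, -0.5], [0.2, 0, 0, -0.4, -0.2, 2.6, -0.5], [0.2, 0, 0, -1.1, -0.2, 2.8, -0.5], [0.2, 0, 0, -1.34, -0.2, 2.9, -0.5], [0.2, 0, 0, -1.34, -0.2, 2.9, -0.5]],
])

```text
time_s: 17.7
eef_pos: [0.5911, 0.0162, 0.037]
ee_rot: [179.9, -20.9, 87.3]
wrist_force: [-3.1, 21.5, 33.8]
gripper_width: 0.0587
```

```bash
python3 - <<'E'
from wp import *
show();p0,_=cur();print("tcp st",(p0-O)@e,(p0-O)@f)
chainW([(stf(-.006,0,.038),70,87.4),(stf(-.006,0,.036),70,87.4)],0)
E
```

```text
{'time_s': 17.7, 'joint_positions': [-15.316, 32.583, 97.852, 24.65, 56.833, -27.589], 'eef_pos': [0.591, 0.016, 0.037], 'ee_rot': [179.922, -20.947, 87.345], 'wrist_force': [-3.099, 21.513, 33.777], 'gripper_width': 0.059}
tcp st -0.02308153233009437 -0.000153794558899332
[0.5917 0.0333 0.038 ] 70 87.4 [0.1, -0.9, -0.1, 1.63, -0.02, 0.51] q [-13, 32, 98, 24, 56, -25] 0.0
[0.5917 0.0333 0.036 ] 70 87.4 [0.1, -0.9, -0.1, 1.56, -0.02, 0.7] q [-13, 32, 98, 24, 56, -25] 0.0
```

Call:
move_arm([
  [[0, 0, 0, 0.5, 0, -0.8, -0.5], [0, 0, 0, 0.6, 0, -1.6, -0.5], [0, 0, 0, 0.8, 0, -2.2, -0.5], [0, 0, 0, 0.8, 0, -2.2, -0.5]],
])

```text
time_s: 18.1
eef_pos: [0.5906, 0.0073, 0.054]
ee_rot: [179.9, -19.9, 87.4]
wrist_force: [1.4, 0.2, -4.0]
gripper_width: 0.058
```

```bash
python3 - <<'E'
from wp import *
show();p0,_=cur();print("tcp st",(p0-O)@e,(p0-O)@f)
for n in("top","scene"):
    p,d=bot.snapshot(n);cv2.imwrite(f"pics/{n}14.png",cv2.resize(p[140:240,270:400],None,fx=6,fy=6))
    W=cloud(n,d);s=(W-O)@e;t=(W-O)@f;z=W[...,2]
    m=(z>.027)&(z<.036)&(abs(t)<.12)&(abs(s)<.1)
    for nm,k in(("stone t+",m&(t>.08)),("stone t-",m&(t<-.08))):
        print(n,nm,k.sum(),"s",np.percentile(s[k],[1,3,97]).round(4),"t",np.percentile(t[k],[1,99]).round(4))
    print(n,[(np.round([(r["location"]-O)@e,(r["location"]-O)@f,r["location"][2]],4),round(r["confidence"],2)) for r in bot.spot_point(n,"block_mid")])
    m=(abs(t)<.07)&(abs(t)>.035)&(z>.045)&(z<.14)&(s>-.01)&(s<.08)
    if m.sum()>20:
        A=np.c_[t[m],z[m]-.032,np.ones(m.sum())];k=np.ones(m.sum(),bool)
        for _ in range(5):
            co=np.linalg.lstsq(A[k],s[m][k],rcond=None)[0];k=abs(s[m]-A@co)<.005
        print("  board",co.round(4),k.sum())
    mm=(z>.138)&(z<.165)&(s>0)&(s<.09)&(abs(t)<.1);print("  top t",np.percentile(t[mm],[1,99]).round(4))
chainW([(stf(-.006,0,.042),70,87.4)],0)
E
```

```text
{'time_s': 18.1, 'joint_positions': [-15.584, 31.123, 96.913, 22.913, 58.699, -26.171], 'eef_pos': [0.591, 0.007, 0.054], 'ee_rot': [179.938, -19.949, 87.424], 'wrist_force': [1.384, 0.245, -3.996], 'gripper_width': 0.058}
tcp st -0.032032763475714494 -1.0392152442305688e-05
top stone t+ 111 s [-0.0608 -0.0599  0.0192] t [0.0801 0.0995]
top stone t- 134 s [-0.0505 -0.0457  0.025 ] t [-0.1003 -0.0807]
top [(array([0.2335, 0.2108, 0.0094]), 0.63), (array([0.2034, 0.1026, 0.0144]), 0.55), (array([-0.0388,  0.0008,  0.0607]), 0.54)]
  board [-0.0023  0.2208  0.0138] 217
  top t [-0.0723  0.0739]
scene stone t+ 53 s [-0.0248 -0.0236  0.0195] t [0.0803 0.1016]
scene stone t- 183 s [-0.0618 -0.0599  0.0575] t [-0.1013 -0.0808]
scene [(array([-0.0393, -0.0004,  0.0607]), 0.51), (array([0.2335, 0.2171, 0.0083]), 0.49)]
  board [-0.0015  0.2304  0.0125] 205
  top t [-0.0758  0.0743]
[0.5917 0.0333 0.042 ] 70 87.4 [-0.1, 0.0, -0.0, 2.01, 0.1, 1.91] q [-13, 32, 98, 24, 56, -25] 0.0
```

View pics/scene14.png

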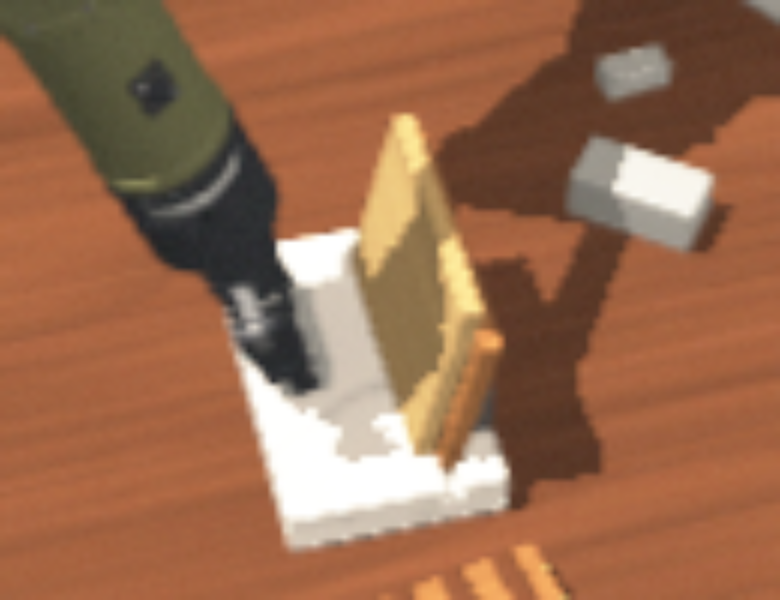

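View pics/top14.png

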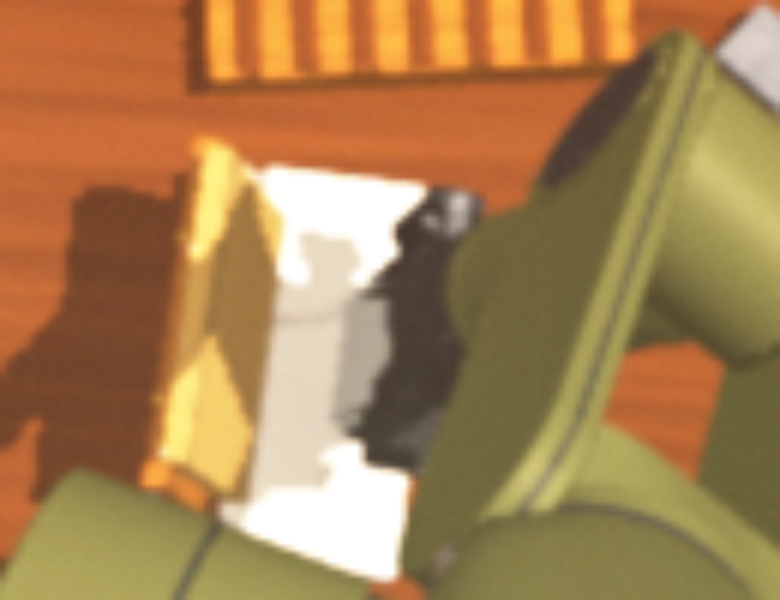

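Call:
move_arm([
  [[0, 0, 0, 0.5, 0, 0.5, -0.5], [0, 0, 0, 1.0, 0, 1.0, -0.5], [0, 0, 0, 1.5, 0, 1.5, -0.5], [0, 0, 0, 1.9, 0, 1.9, -0.5], [0, 0, 0, 1.9, 0, 1.9, -0.5]],
])

```text
time_s: 18.8
eef_pos: [0.5905, 0.0339, 0.042]
ee_rot: [-179.9, -20.0, 87.5]
wrist_force: [0.1, -0.3, -3.2]
gripper_width: 0.0585
```

```bash
python3 - <<'E'
from wp import *
show();p0,_=cur();print("tcp st",(p0-O)@e,(p0-O)@f)
chainW([(stf(-.007,0,.042),70,87.4),(stf(-.007,0,.038),70,87.4),(stf(-.007,0,.036),70,87.4)],0)
E
```

```text
{'time_s': 18.8, 'joint_positions': [-13.119, 31.852, 97.954, 23.782, 56.499, -24.974], 'eef_pos': [0.59, 0.034, 0.042], 'ee_rot': [-179.915, -20.022, 87.489], 'wrist_force': [0.126, -0.314, -3.213], 'gripper_width': 0.058}
tcp st -0.0054763554034705 0.001283232743314077
[0.5917 0.0323 0.042 ] 70 87.4 [-0.1, -0.0, 0.1, -0.14, 0.13, -0.05] q [-13, 32, 98, 24, 56, -25] 0.0
[0.5917 0.0323 0.038 ] 70 87.4 [-0.1, -0.0, 0.1, -0.28, 0.13, 0.32] q [-13, 32, 98, 24, 56, -25] 0.0
[0.5917 0.0323 0.036 ] 70 87.4 [-0.1, -0.0, 0.1, -0.35, 0.13, 0.51] q [-13, 32, 98, 24, 56, -25] 0.0
```

Call:
move_arm([
  [[0, 0, 0, -0.2, 0.1, 0.15, -0.5], [0, 0, 0, -0.28, 0.1, 0.32, -0.5], [0, 0, 0, -0.32, 0.1, 0.42, -0.5], [0, 0, 0, -0.32, 0.1, 0.42, -0.5]],
])

```text
time_s: 19.2
eef_pos: [0.592, 0.0308, 0.0373]
ee_rot: [-180.0, -20.0, 87.4]
wrist_force: [-0.8, 0.2, -3.1]
gripper_width: 0.0585
```

```bash
python3 - <<'E'
from wp import *
show();p0,_=cur();print("tcp st",(p0-O)@e,(p0-O)@f)
E
```

```text
{'time_s': 19.2, 'joint_positions': [-13.374, 32.289, 97.972, 23.88, 56.063, -25.355], 'eef_pos': [0.592, 0.031, 0.037], 'ee_rot': [-179.987, -19.996, 87.418], 'wrist_force': [-0.843, 0.213, -3.116], 'gripper_width': 0.059}
tcp st -0.008525940856538123 -0.00040396550525891663
```

Call:
move_arm([
  [[0, 0, 0, -0.03, 0, 0.1, -0.5], [0, 0, 0, -0.05, 0, 0.14, -0.5], [0, 0, 0, -0.05, 0, 0.14, -0.5]],
])

```text
time_s: 19.5
eef_pos: [0.5922, 0.0309, 0.0369]
ee_rot: [180.0, -20.0, 87.5]
wrist_force: [-2.3, -2.1, 5.0]
gripper_width: 0.0588
```

Call:
move_arm([
  [[0, 0, 0, 0.2, 0, 0.05, -0.5], [0, 0, 0, 0.4, 0, 0.13, -0.5], [0, 0, 0, 0.6, 0, 0.2, -0.5], [0, 0, 0, 0.75, 0, 0.26, -0.5], [0, 0, 0, 0.75, 0, 0.26, -0.5]],
])

```text
time_s: 20.0
eef_pos: [0.5937, 0.0385, 0.0368]
ee_rot: [179.8, -19.9, 87.5]
wrist_force: [-0.5, -3.1, 5.9]
gripper_width: 0.0584
```

```bash
python3 - <<'E'
from wp import *
show();p0,_=cur();print("tcp st",(p0-O)@e,(p0-O)@f)
for n in("top","scene"):
    p,d=bot.snapshot(n);cv2.imwrite(f"pics/{n}15.png",cv2.resize(p[150:230,280:380],None,fx=7,fy=7))
E
```

```text
{'time_s': 20.0, 'joint_positions': [-12.593, 32.288, 98.062, 24.064, 55.574, -24.818], 'eef_pos': [0.594, 0.039, 0.037], 'ee_rot': [179.83, -19.943, 87.486], 'wrist_force': [-0.495, -3.087, 5.915], 'gripper_width': 0.058}
tcp st -0.000696104397767599 -0.0017784059213636723
```

View pics/top15.png

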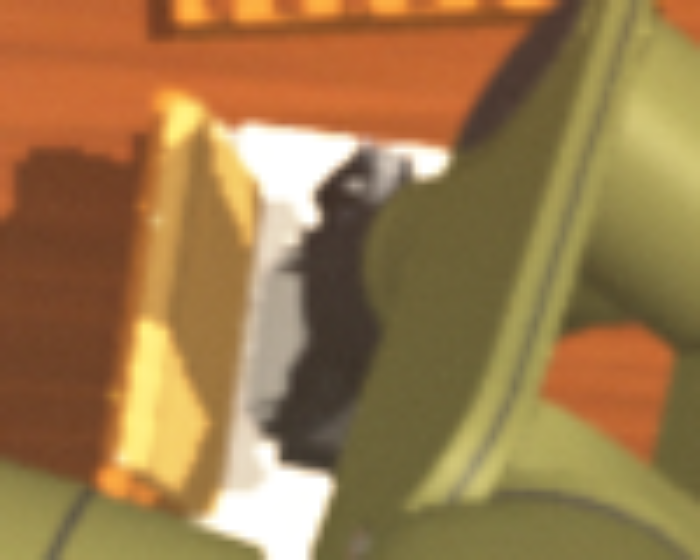

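View pics/scene15.png

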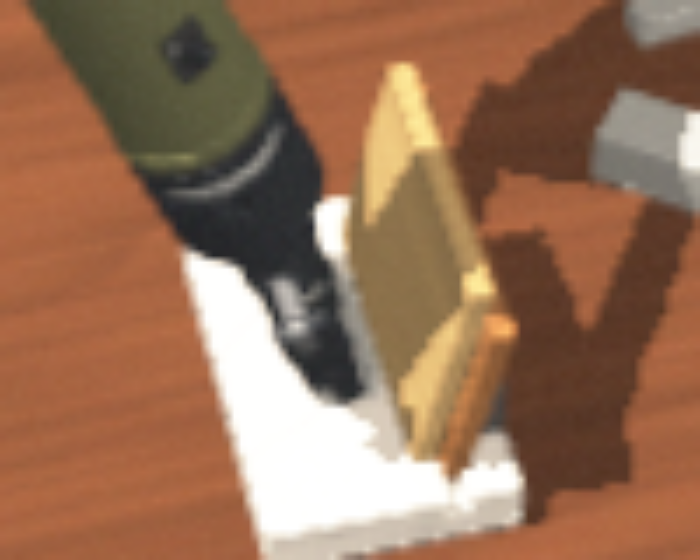

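Call:
move_arm([
  [[0, 0, 0, 0.1, -0.1, 0.03, -0.5], [0, 0, 0, 0.2, -0.15, 0.07, -0.5], [0, 0, 0, 0.3, -0.15, 0.1, -0.5], [0, 0, 0, 0.3, -0.15, 0.1, -0.5]],
])

```text
time_s: 20.5
eef_pos: [0.5926, 0.0419, 0.0368]
ee_rot: [179.8, -20.0, 87.5]
wrist_force: [1.7, -3.2, 5.6]
gripper_width: 0.0587
```

Call:
move_arm([
  [[0, 0, 0, 0.1, 0, 0.03, -0.5], [0, 0, 0, 0.1, 0, 0.03, -0.5], [0, 0, 0, 0.1, 0, 0.03, -0.5]],
])

```text
time_s: 20.8
eef_pos: [0.5925, 0.0428, 0.0368]
ee_rot: [179.8, -19.9, 87.5]
wrist_force: [1.1, -3.8, 6.6]
gripper_width: 0.0588
```

Call:
move_arm([
  [[0, 0, 0, 0.1, 0, 0.03, -0.5], [0, 0, 0, 0.1, 0, 0.03, -0.5], [0, 0, 0, 0.1, 0, 0.03, -0.5]],
])

```text
time_s: 21.1
eef_pos: [0.5924, 0.0436, 0.0368]
ee_rot: [179.8, -19.9, 87.5]
wrist_force: [1.1, -4.7, 5.8]
gripper_width: 0.0587
```

```bash
cat > chk.py <<'E'
from wp import *
def chk(k):
    show();p0,_=cur();print("tcp st",(p0-O)@e,(p0-O)@f)
    for n in("top","scene"):
        p,d=bot.snapshot(n);np.save(f"pics/{n}{k}.npy",d);cv2.imwrite(f"pics/{n}{k}.png",cv2.resize(p[150:230,280:380],None,fx=7,fy=7))
        W=cloud(n,d);s=(W-O)@e;t=(W-O)@f;z=W[...,2]
        m=(abs(t)<.07)&(abs(t)>.035)&(z>.045)&(z<.14)&(s>-.01)&(s<.08)
        if m.sum()>20:
            A=np.c_[t[m],z[m]-.032,np.ones(m.sum())];g=np.ones(m.sum(),bool)
            for _ in range(5):
                co=np.linalg.lstsq(A[g],s[m][g],rcond=None)[0];g=abs(s[m]-A@co)<.005
            print(n,"board",co.round(4),g.sum())
E
python3 -c "
from chk import *
chk(16)"
```

```text
{'time_s': 21.1, 'joint_positions': [-12.129, 32.178, 98.327, 24.173, 55.289, -24.485], 'eef_pos': [0.592, 0.044, 0.037], 'ee_rot': [179.84, -19.934, 87.474], 'wrist_force': [1.103, -4.738, 5.816], 'gripper_width': 0.059}
tcp st 0.0043600545638645 -0.00023746840933317715
top board [-0.0003  0.2154  0.0146] 214
scene board [-0.0041  0.2119  0.0141] 196
```

View pics/top16.png

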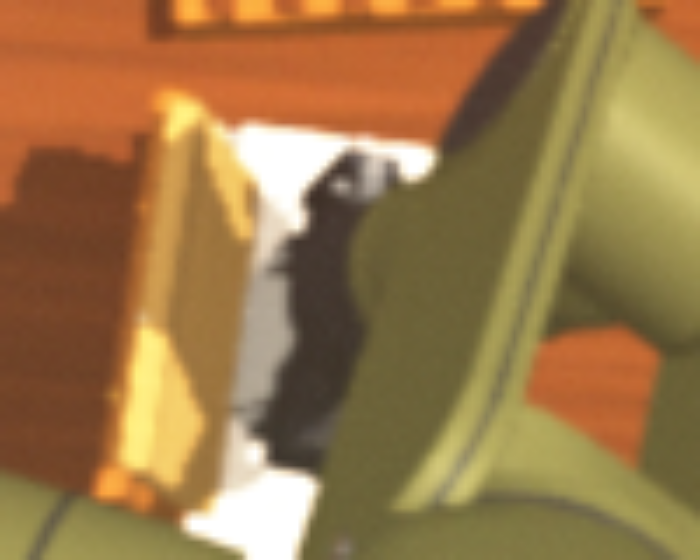

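Call:
move_arm([
  [[0, 0, 0, 0.07, 0, 0.02, -0.5], [0, 0, 0, 0.07, 0, 0.02, -0.5], [0, 0, 0, 0.07, 0, 0.02, -0.5]],
])

```text
time_s: 21.5
eef_pos: [0.5924, 0.0443, 0.0368]
ee_rot: [179.8, -19.9, 87.5]
wrist_force: [-1.0, -6.0, 4.9]
gripper_width: 0.0586
```

Call:
move_arm([
  [[0, 0, 0, 0.07, 0, 0.02, -0.5], [0, 0, 0, 0.07, 0, 0.02, -0.5], [0, 0, 0, 0.07, 0, 0.02, -0.5]],
])

```text
time_s: 21.8
eef_pos: [0.5924, 0.0447, 0.0368]
ee_rot: [179.8, -19.9, 87.5]
wrist_force: [0.4, -6.8, 5.6]
gripper_width: 0.0586
```

```bash
python3 -c "
from chk import *
chk(17)"
```

```text
{'time_s': 21.8, 'joint_positions': [-12.01, 32.162, 98.345, 24.149, 55.236, -24.364], 'eef_pos': [0.592, 0.045, 0.037], 'ee_rot': [179.842, -19.895, 87.478], 'wrist_force': [0.422, -6.759, 5.629], 'gripper_width': 0.059}
tcp st 0.005377399937769355 -0.00016899542980793853
top board [-0.0014  0.2015  0.0159] 205
scene board [-0.004   0.1996  0.0153] 191
```

Call:
move_arm([
  [[0, 0, 0, 0, 0, 0, 0.5], [0, 0, 0, 0, 0, 0, 0.75], [0, 0, 0, 0, 0, 0, 0.75], [0, 0, 0, 0, 0, 0, 0.75], [0, 0, 0, 0, 0, -0.5, 0.75], [0, 0, 0, 0, 0, -2, 0.75], [0, 0, 0, 0, 0, -5, 0.75], [0, 0, 0, 0, 0, -8, 0.75]],
])

```text
time_s: 22.7
eef_pos: [0.5893, 0.0184, 0.1121]
ee_rot: [-179.9, -20.0, 87.4]
wrist_force: [1.2, -0.7, 0.9]
gripper_width: 0.0747
```

Call:
move_arm([
  [[0, 0, 0, -3, 0, -4, 0.75], [0, 0, 0, -6, 0, -8, 0.75], [0, 0, 0, -9, 0, -12, 0.75], [0, 0, 0, -12, 0, -16, 0.75], [0, 0, 0, -15, 0, -18, 0.75], [0, 0, 0, -15, 0, -18, 0.75]],
])

```text
time_s: 23.3
eef_pos: [0.5822, -0.1895, 0.2315]
ee_rot: [179.7, -19.7, 87.3]
wrist_force: [0.4, 0.2, -0.2]
gripper_width: 0.0748
```

```bash
python3 - <<'E'
from chk import *
chk(18)
for n in("top","scene"):
    d=np.load(f"pics/{n}18.npy");W=cloud(n,d);s=(W-O)@e;t=(W-O)@f;z=W[...,2]
    m=(z>.05)&(z<.062)&(s>-.04)&(s<.016)&(abs(t)<.06)
    r_,b=rect(np.c_[s[m],t[m]]);print(n,"block top s,t",np.round(r_[0],1),np.round(r_[1],1),round(r_[2],1),"z",np.percentile(z[m],[5,50,95]).round(4),m.sum())
    mm=(z>.138)&(z<.165)&(s>0)&(s<.09)&(abs(t)<.1);print("  board top t",np.percentile(t[mm],[1,99]).round(4),np.percentile(z[mm],98).round(4))
    m=(z>.027)&(z<.036)&(abs(t)<.12)&(abs(s)<.1)
    r_,b=rect(np.c_[s[m],t[m]]);print("  stone",np.round(r_[0],1),np.round(r_[1],1),round(r_[2],2))
E
```

```text
{'time_s': 23.3, 'joint_positions': [-32.405, 24.792, 77.917, 17.22, 87.223, -31.964], 'eef_pos': [0.582, -0.19, 0.232], 'ee_rot': [179.711, -19.72, 87.263], 'wrist_force': [0.371, 0.201, -0.165], 'gripper_width': 0.075}
tcp st -0.2290536076799988 -0.0005685993892056852
top board [-0.0012  0.2003  0.0159] 204
scene board [-0.0027  0.2056  0.0148] 193
top block top s,t [ 1.  -0.4] [60.4 29.9] 89.8 z [0.0531 0.0576 0.0608] 199
  board top t [-0.0726  0.074 ] 0.1536
  stone [0.4 0. ] [200.5 124.7] 89.96
scene block top s,t [-0.7 -1.6] [30.2 62.2] 1.1 z [0.0521 0.0567 0.0606] 129
  board top t [-0.0759  0.0724] 0.1526
  stone [-0.9 -0.1] [125.2 202.7] 0.37
```

View pics/top18.png

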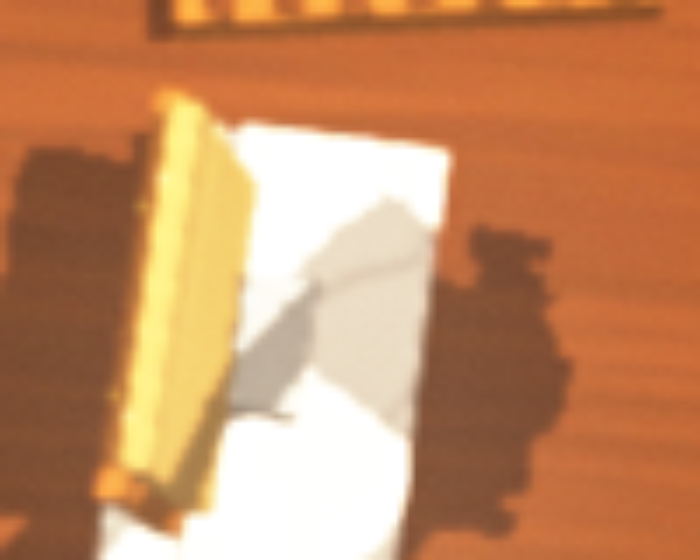

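View pics/scene18.png

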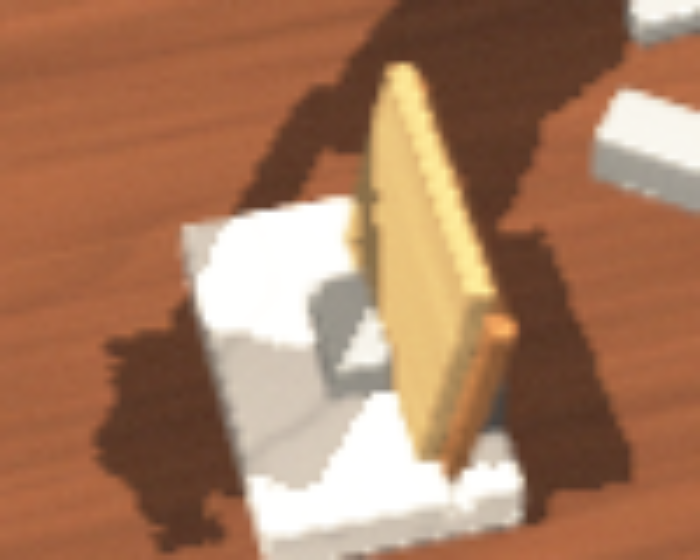

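```bash
python3 - <<'E'
from h import *
p,d=bot.snapshot("scene");a=cv2.imread("pics/scene0.png");cv2.imwrite("pics/end.png",p)
for l in("tin","cup","jar","knife","rule","mould","brush","stand","block_mid"):
    print(l,[(np.round(r["location"],3),round(r["confidence"],2)) for r in bot.spot_point("scene",l)][:3])
print(bot.sign_off())
E
```

```text
tin [(array([ 0.448, -0.307,  0.004]), 0.47)]
cup []
jar [(array([ 0.681, -0.366, -0.002]), 0.56)]
knife [(array([ 0.342, -0.431, -0.002]), 0.7), (array([0.592, 0.076, 0.094]), 0.45)]
rule [(array([0.423, 0.438, 0.001]), 0.78)]
mould [(array([ 0.789, -0.006, -0.003]), 0.73)]
brush [(array([ 0.745, -0.242, -0.001]), 0.96)]
stand [(array([ 0.588,  0.044, -0.002]), 0.91)]
block_mid [(array([0.498, 0.244, 0.018]), 0.82), (array([0.59 , 0.037, 0.042]), 0.67), (array([0.388, 0.282, 0.006]), 0.58)]
the job is handed in; nothing more can be done
None
```

View pics/end.png

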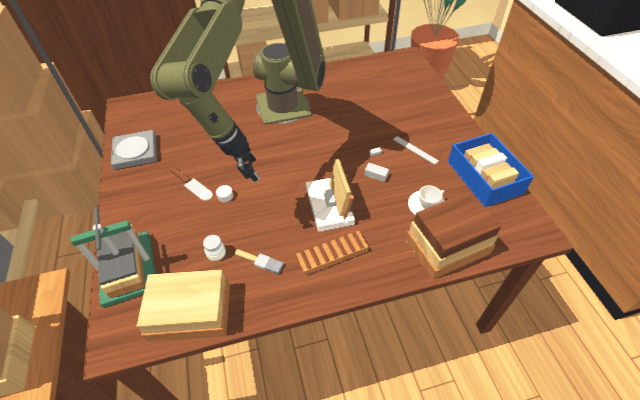

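The job is done and handed in at about 24 s of the 72 s allowed. The board stands on its long edge at the foot of the fence, leaning on it. The middle-sized steel block sits flat on the stone against the middle of the board's foot.

I gripped the board's overhanging edge, tilted it up into the dip, guided it back onto the fence and let go. Then I set the block down and slid it up to the foot, which pushed the foot the last 2 mm home.

**Last checks**
- **Board:** it leans 0.20 rad, the same as the fence, with its foot front at about s = 15.5 mm in the stand's frame. It is centred along the fence to within about 2 mm.
- **Block:** it is square to within about 1°, with its face touching the foot to within measurement (about 1 mm) and its centre within 2 mm of the fence's middle.
- **Stand:** the depth fit puts it within about 1 mm of where it started. The detector's point for it differs by about 6 mm from its starting estimate, which I put down to the board now hiding part of the stand.
- **Bystanders:** the tin, jar, knife, rule, mould and brush read within a few millimetres of their starting places. The detector missed the cup in the last look, but it appears unmoved in the picture.

**One slip:** while setting the block down, a sign error of mine pressed it briefly onto the stone, with about 34 N down and 21 N sideways at the wrist. I lifted it at once; the next pictures showed no shift of the stand or the board.

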